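Put the set-up blocks away in the covered tray

TASK

Put the aluminium set-up blocks away: slide the steel tray's cover fully open, lay every block flat in the tray in one tight row, then slide the cover fully shut over them. The blocks lie side by side without gaps, each pointing from the near wall to the far wall, the row starting against the left-hand end wall (as the robot sees it) and every block's far end flush against the far wall. Leave the hammer, the clamp and the reamer where they are.

Things in the scene. Friction and masses are not known exactly. Their poses are not given: they have to be found in the camera images.
- tray: fixed shallow steel tray, outside 150 x 290 x 36 mm. Origin: centre of its underside. +x points away from the robot to its far wall, +y to its left-hand end wall. Walls 5 mm, floor 4 mm thick: inside is x +-70, y +-140, z 4 to 36 mm. Two runners (tops at z 36 mm, y +-142 mm) go on from the far wall to x 225 mm and carry the open cover
- cover (a joint): flat steel cover 150 x 290 x 4 mm (underside 37 mm above the shelf) that slides along the tray's +x, away from the robot, on stiff runners: 0 = fully shut, 0.15 m = fully open (compartment quite clear); it stays where it is left
- cover_handle (a point): top centre of the cover's upright grip bar, 67 mm above the shelf; the bar is 12 mm thick along the tray's x, 100 mm long along its y and stands 26 mm above the cover, 40 mm from the cover's edge nearest the robot
- block1: aluminium set-up block with dark bored holes, 80 x 36 x 28 mm (its x, y, z), about 0.2 kg; origin at the centre of its underside. Three to five such blocks, all alike and interchangeable, are present; an absent one reads None
- block2: aluminium set-up block with dark bored holes, 80 x 36 x 28 mm (its x, y, z), about 0.2 kg; origin at the centre of its underside. Three to five such blocks, all alike and interchangeable, are present; an absent one reads None
- block3: aluminium set-up block with dark bored holes, 80 x 36 x 28 mm (its x, y, z), about 0.2 kg; origin at the centre of its underside. Three to five such blocks, all alike and interchangeable, are present; an absent one reads None
- block4: aluminium set-up block with dark bored holes, 80 x 36 x 28 mm (its x, y, z), about 0.2 kg; origin at the centre of its underside. Three to five such blocks, all alike and interchangeable, are present; an absent one reads None
- block5: aluminium set-up block with dark bored holes, 80 x 36 x 28 mm (its x, y, z), about 0.2 kg; origin at the centre of its underside. Three to five such blocks, all alike and interchangeable, are present; an absent one reads None
- hammer: copper soft hammer lying on the shelf left of the tray, bystander
- clamp: rusty cast-iron tailstock clamp, 110 x 70 x 104 mm, origin under its centre, bystander
- reamer: chrome reamer in a clear plastic tube, 208 x 32 x 32 mm along its x, origin under its centre, bystander
Mind the look-alikes: they are no part of the job. Leave any yellow look-alike of the block4 alone. What is shaped like the block3 but yellow is not meant.

How it is judged (in metres and radians):
On the way, in this order (a step that is already met when the one before it is completed fails the run):
1. the cover is slid fully open (value of joint cover above 0.14 m), for 0.2 s.
2. with the cover open, all blocks lie in the tight row (value of joint cover above 0.1 m and x of block1 in the frame of tray between 0.025 and 0.034 m and angle between the x axis of each of block1, block2, block3, block4, block5 and the x axis of tray, either way round below 0.08 rad and angle between the z axis of each of block1, block2, block3, block4, block5 and the z axis of tray, either way round below 0.08 rad and (y of block1 in the frame of tray between 0.115 and 0.129 m or y of block1 in the frame of tray between 0.079 and 0.093 m or y of block1 in the frame of tray between 0.043 and 0.057 m or y of block1 in the frame of tray between 0.007 and 0.021 m or y of block1 in the frame of tray between -0.029 and -0.015 m) and x of block2 in the frame of tray between 0.025 and 0.034 m and (y of block2 in the frame of tray between 0.115 and 0.129 m or y of block2 in the frame of tray between 0.079 and 0.093 m or y of block2 in the frame of tray between 0.043 and 0.057 m or y of block2 in the frame of tray between 0.007 and 0.021 m or y of block2 in the frame of tray between -0.029 and -0.015 m) and x of block3 in the frame of tray between 0.025 and 0.034 m and (y of block3 in the frame of tray between 0.115 and 0.129 m or y of block3 in the frame of tray between 0.079 and 0.093 m or y of block3 in the frame of tray between 0.043 and 0.057 m or y of block3 in the frame of tray between 0.007 and 0.021 m or y of block3 in the frame of tray between -0.029 and -0.015 m) and x of block4 in the frame of tray between 0.025 and 0.034 m and (y of block4 in the frame of tray between 0.115 and 0.129 m or y of block4 in the frame of tray between 0.079 and 0.093 m or y of block4 in the frame of tray between 0.043 and 0.057 m or y of block4 in the frame of tray between 0.007 and 0.021 m or y of block4 in the frame of tray between -0.029 and -0.015 m) and x of block5 in the frame of tray between 0.025 and 0.034 m and (y of block5 in the frame of tray between 0.115 and 0.129 m or y of block5 in the frame of tray between 0.079 and 0.093 m or y of block5 in the frame of tray between 0.043 and 0.057 m or y of block5 in the frame of tray between 0.007 and 0.021 m or y of block5 in the frame of tray between -0.029 and -0.015 m) and (y of block1 in the frame of tray between 0.115 and 0.129 m or y of block2 in the frame of tray between 0.115 and 0.129 m or y of block3 in the frame of tray between 0.115 and 0.129 m or y of block4 in the frame of tray between 0.115 and 0.129 m or y of block5 in the frame of tray between 0.115 and 0.129 m) and (not (y of block1 in the frame of tray between 0.079 and 0.093 m or y of block2 in the frame of tray between 0.079 and 0.093 m or y of block3 in the frame of tray between 0.079 and 0.093 m or y of block4 in the frame of tray between 0.079 and 0.093 m or y of block5 in the frame of tray between 0.079 and 0.093 m) or (y of block1 in the frame of tray between 0.115 and 0.129 m or y of block2 in the frame of tray between 0.115 and 0.129 m or y of block3 in the frame of tray between 0.115 and 0.129 m or y of block4 in the frame of tray between 0.115 and 0.129 m or y of block5 in the frame of tray between 0.115 and 0.129 m)) and (not (y of block1 in the frame of tray between 0.043 and 0.057 m or y of block2 in the frame of tray between 0.043 and 0.057 m or y of block3 in the frame of tray between 0.043 and 0.057 m or y of block4 in the frame of tray between 0.043 and 0.057 m or y of block5 in the frame of tray between 0.043 and 0.057 m) or (y of block1 in the frame of tray between 0.079 and 0.093 m or y of block2 in the frame of tray between 0.079 and 0.093 m or y of block3 in the frame of tray between 0.079 and 0.093 m or y of block4 in the frame of tray between 0.079 and 0.093 m or y of block5 in the frame of tray between 0.079 and 0.093 m)) and (not (y of block1 in the frame of tray between 0.007 and 0.021 m or y of block2 in the frame of tray between 0.007 and 0.021 m or y of block3 in the frame of tray between 0.007 and 0.021 m or y of block4 in the frame of tray between 0.007 and 0.021 m or y of block5 in the frame of tray between 0.007 and 0.021 m) or (y of block1 in the frame of tray between 0.043 and 0.057 m or y of block2 in the frame of tray between 0.043 and 0.057 m or y of block3 in the frame of tray between 0.043 and 0.057 m or y of block4 in the frame of tray between 0.043 and 0.057 m or y of block5 in the frame of tray between 0.043 and 0.057 m)) and (not (y of block1 in the frame of tray between -0.029 and -0.015 m or y of block2 in the frame of tray between -0.029 and -0.015 m or y of block3 in the frame of tray between -0.029 and -0.015 m or y of block4 in the frame of tray between -0.029 and -0.015 m or y of block5 in the frame of tray between -0.029 and -0.015 m) or (y of block1 in the frame of tray between 0.007 and 0.021 m or y of block2 in the frame of tray between 0.007 and 0.021 m or y of block3 in the frame of tray between 0.007 and 0.021 m or y of block4 in the frame of tray between 0.007 and 0.021 m or y of block5 in the frame of tray between 0.007 and 0.021 m))), for 0.2 s.
At the end, for the whole second after the job is handed in: Cover shut within 4 mm. Every block flat and along the tray's x (0.08 rad), far end within 5 mm of the far wall; the blocks fill successive 36 mm places from the left-hand end wall, none left out, each within 7 mm of its place, and are at rest (value of joint cover below 0.004 m and x of block1 in the frame of tray between 0.025 and 0.034 m and angle between the x axis of each of block1, block2, block3, block4, block5 and the x axis of tray, either way round below 0.08 rad and angle between the z axis of each of block1, block2, block3, block4, block5 and the z axis of tray, either way round below 0.08 rad and (y of block1 in the frame of tray between 0.115 and 0.129 m or y of block1 in the frame of tray between 0.079 and 0.093 m or y of block1 in the frame of tray between 0.043 and 0.057 m or y of block1 in the frame of tray between 0.007 and 0.021 m or y of block1 in the frame of tray between -0.029 and -0.015 m) and x of block2 in the frame of tray between 0.025 and 0.034 m and (y of block2 in the frame of tray between 0.115 and 0.129 m or y of block2 in the frame of tray between 0.079 and 0.093 m or y of block2 in the frame of tray between 0.043 and 0.057 m or y of block2 in the frame of tray between 0.007 and 0.021 m or y of block2 in the frame of tray between -0.029 and -0.015 m) and x of block3 in the frame of tray between 0.025 and 0.034 m and (y of block3 in the frame of tray between 0.115 and 0.129 m or y of block3 in the frame of tray between 0.079 and 0.093 m or y of block3 in the frame of tray between 0.043 and 0.057 m or y of block3 in the frame of tray between 0.007 and 0.021 m or y of block3 in the frame of tray between -0.029 and -0.015 m) and x of block4 in the frame of tray between 0.025 and 0.034 m and (y of block4 in the frame of tray between 0.115 and 0.129 m or y of block4 in the frame of tray between 0.079 and 0.093 m or y of block4 in the frame of tray between 0.043 and 0.057 m or y of block4 in the frame of tray between 0.007 and 0.021 m or y of block4 in the frame of tray between -0.029 and -0.015 m) and x of block5 in the frame of tray between 0.025 and 0.034 m and (y of block5 in the frame of tray between 0.115 and 0.129 m or y of block5 in the frame of tray between 0.079 and 0.093 m or y of block5 in the frame of tray between 0.043 and 0.057 m or y of block5 in the frame of tray between 0.007 and 0.021 m or y of block5 in the frame of tray between -0.029 and -0.015 m) and (y of block1 in the frame of tray between 0.115 and 0.129 m or y of block2 in the frame of tray between 0.115 and 0.129 m or y of block3 in the frame of tray between 0.115 and 0.129 m or y of block4 in the frame of tray between 0.115 and 0.129 m or y of block5 in the frame of tray between 0.115 and 0.129 m) and (not (y of block1 in the frame of tray between 0.079 and 0.093 m or y of block2 in the frame of tray between 0.079 and 0.093 m or y of block3 in the frame of tray between 0.079 and 0.093 m or y of block4 in the frame of tray between 0.079 and 0.093 m or y of block5 in the frame of tray between 0.079 and 0.093 m) or (y of block1 in the frame of tray between 0.115 and 0.129 m or y of block2 in the frame of tray between 0.115 and 0.129 m or y of block3 in the frame of tray between 0.115 and 0.129 m or y of block4 in the frame of tray between 0.115 and 0.129 m or y of block5 in the frame of tray between 0.115 and 0.129 m)) and (not (y of block1 in the frame of tray between 0.043 and 0.057 m or y of block2 in the frame of tray between 0.043 and 0.057 m or y of block3 in the frame of tray between 0.043 and 0.057 m or y of block4 in the frame of tray between 0.043 and 0.057 m or y of block5 in the frame of tray between 0.043 and 0.057 m) or (y of block1 in the frame of tray between 0.079 and 0.093 m or y of block2 in the frame of tray between 0.079 and 0.093 m or y of block3 in the frame of tray between 0.079 and 0.093 m or y of block4 in the frame of tray between 0.079 and 0.093 m or y of block5 in the frame of tray between 0.079 and 0.093 m)) and (not (y of block1 in the frame of tray between 0.007 and 0.021 m or y of block2 in the frame of tray between 0.007 and 0.021 m or y of block3 in the frame of tray between 0.007 and 0.021 m or y of block4 in the frame of tray between 0.007 and 0.021 m or y of block5 in the frame of tray between 0.007 and 0.021 m) or (y of block1 in the frame of tray between 0.043 and 0.057 m or y of block2 in the frame of tray between 0.043 and 0.057 m or y of block3 in the frame of tray between 0.043 and 0.057 m or y of block4 in the frame of tray between 0.043 and 0.057 m or y of block5 in the frame of tray between 0.043 and 0.057 m)) and (not (y of block1 in the frame of tray between -0.029 and -0.015 m or y of block2 in the frame of tray between -0.029 and -0.015 m or y of block3 in the frame of tray between -0.029 and -0.015 m or y of block4 in the frame of tray between -0.029 and -0.015 m or y of block5 in the frame of tray between -0.029 and -0.015 m) or (y of block1 in the frame of tray between 0.007 and 0.021 m or y of block2 in the frame of tray between 0.007 and 0.021 m or y of block3 in the frame of tray between 0.007 and 0.021 m or y of block4 in the frame of tray between 0.007 and 0.021 m or y of block5 in the frame of tray between 0.007 and 0.021 m)) and linear speed of each of block1, block2, block3, block4, block5 below 0.02 m/s); the robot touches nothing.
It fails at once if the hammer is disturbed (moved over 30 mm) (distance of hammer from where it was at the start of the episode above 0.03 m).
It fails at once if the clamp is disturbed (moved over 30 mm) (distance of clamp from where it was at the start of the episode above 0.03 m).
It fails at once if the reamer is disturbed (moved over 30 mm) (distance of reamer from where it was at the start of the episode above 0.03 m).
Of block1, block2, block3, block4, block5 only 3 to 5 are there at a start; the rules pass over those that are not, and their reading is None.
At some moment in a run one of block1, block2, block3, block4, block5 may be knocked a few centimetres aside while the robot is not near it.
Once in a run the grip may slacken for a moment while it holds something.
It also fails if it takes over 210 s, if anything falls off the work surface, if the arm or the gripper's body presses on something with over 40 N, if the wrist force passes 120 N, or if a joint passes its speed limit or range.

ROBOT

A 7-joint arm with a two-finger parallel gripper is mounted at the origin on the work surface. World frame = base frame: x ahead of the robot, y to its left, z up, the work surface at z = 0. Lengths are in m, angles in degrees, forces in N, time in s.
With the tool pointing down it reaches from about 0.4 to 0.9 m from the base axis. Payload 5.5 kg.
Tool frame: the origin (TCP) lies between the finger pads; the fingertips stand env.tip_extent ahead of it and the grasp point (between the pads) lies 2 mm behind it (env.tip_extent is the distance from the TCP to the fingertips, in m); x points along the fingers, z is the direction in which the jaws open and shut, and the axes are right-handed (so a half turn about x gives the same grasp; the last joint's range is limited). The gripper opens to 85 mm and grips with 20 to 120 N. Pads are 22 mm wide; open, the fingers measure 114 mm over their backs; the gripper's body (76 mm by 85 mm) begins 54 mm behind the grasp point. The pads swing forward as they close: fully open they stand 13 mm farther back than shut.
Start: joints at [-59.29, 28.699, -24.465, 88.831, 12.651, 65.22, -12.049], TCP at [0.175, 0.626, 0.248] pointing down, gripper open.
Joint ranges: [-164.97, 164.97], [-17.58, 116.51], [-87.97, 89.64], [11.32, 138.91], [-80.73, 260.73], [10.89, 115.49], [-147.41, 147.41]. Speed limits (degrees/s): [147.25, 147.25, 180, 180, 180, 180, 180].

INTERFACE

Orientations are given as a 3x3 rotation matrix whose columns are the frame's x, y, z axes.
In Python, from bench import env gives the robot as it stands. The module is installed in compiled form; this text tells all that it offers.
- The arm moves only by the tool play_rows, never from a script. Its argument "deltas" is a list that holds one entry, the list of rows, each a list of 7 numbers: the finger opening in cm, from 0 to 8.54, then the shift along the world's x, y, z in cm, then the turn, a rotation vector about the world's x, y, z in degrees. In form: [[[claw, tx, ty, tz, rx, ry, rz], ...]]. A call has 1 to 10 rows; each row shifts and turns the pose as measured when the row begins; what a row does not reach is not made up. A row lasts 1/8 s, in which the tool goes at most 62.5 mm and 10.7 degrees, less where a joint would pass 70% of its speed; a pose out of reach is approached as far as the arm can. A call is refused whole if a number of a shift passes 6.25 or a number of a turn 10.7, either way. A call with a gripper value outside its range is refused whole. The fingers move at their own pace and stop on an object; "force" is the grip in N (left out, the last holds). Time passes only in rows, so rows that do not move let the fingers close. It gives the time, the measured TCP pose, the force and the opening at its end, in the units of the state.
- env.sense(): the state, without advancing time (a new reading comes with each control period).
- env.capture(name): name is "side" or "top" or "wrist"; returns the picture (384x512x3 uint8, blue, green, red); there is no depth.
- env.calibration(name): a dict with "fx", "fy", "cx", "cy" (pixels), "cam_to_world" (4x4, takes a point from camera to world coordinates). Camera axes: x right, y up, looking along -z (the intrinsics and any distortion apply to the point x, -y, -z); pixel columns grow to the right and rows downward; lengths in m; the calibration is good to about 2 mm. A picture is of the moment at which its call begins: read the wrist's pose just before it. calibration takes no time and is no camera call; for the wrist camera it gives the pose at the moment of the call.
- env.close_job(): hands the job in, once; it reports no verdict.
The state is a dict: "t": time; "qpos": joint angles; "joint_velocities": joint speeds; "tau": joint torques, N m; "position": TCP position; "tcp_rot": TCP orientation; "wrist_force": force on the tool from outside, world axes, zero at the start; "torque": the same for the moment, N m; "opening": finger opening in m.
Only numpy, scipy, OpenCV 4.12 (cv2) and the standard library are available. Lean on these libraries where they do the work, as an engineer would, in place of code of your own. Each camera call takes 0.05 s, during which the arm holds its last target.

## Working session

There is one attempt and no reset: what is moved stays moved. The work goes in short steps, Python scripts to look and compute and a tool call to move; the robot and the scene stay as the last step left them, time stands still between calls to the robot, and variables do not carry over. Pictures are saved under pics/ and viewed, and the job is handed in when it is done.

Besides the shell and the picture viewer there is one more tool, called after "Emit:" by a JSON object that holds its "method" and its "body", one argument or row to a line. play_rows: Moves the arm, as the interface text tells. Its arguments: {"type":"object","properties":{"deltas":{"type":"array","items":{"type":"array","items":{"type":"array","items":{"type":"number"}}}},"force":{"type":"number"}},"required":["deltas"]}

```bash
mkdir -p pics
cat > h.py <<'E'
import numpy as np, cv2
from bench import env
def snap(n,f):
    im=env.capture(n); cv2.imwrite('pics/'+f,im); return im
def px2plane(n,u,v,z,cal=None):
    c=cal or env.calibration(n); T=np.array(c['cam_to_world'])
    d=T[:3,:3]@np.array([(u-c['cx'])/c['fx'],-(v-c['cy'])/c['fy'],-1.])
    o=T[:3,3]; return o+d*(z-o[2])/d[2]
def proj(n,p,cal=None):
    c=cal or env.calibration(n); T=np.array(c['cam_to_world'])
    q=T[:3,:3].T@(np.array(p)-T[:3,3]); return c['cx']+c['fx']*q[0]/-q[2], c['cy']-c['fy']*q[1]/-q[2]
E
python3 - <<'E'
from h import *
s=env.sense(); print(s, env.tip_extent)
for n in ['top','side','wrist']:
    c=env.calibration(n); print(n,c)
    snap(n,n+'0.png')
E
```

```text
{'t': 0.0, 'qpos': array([-59.2886221 ,  28.75652595, -24.45276025,  88.89187567,
        12.65259458,  65.22032597, -12.04885276]), 'joint_velocities': array([-0.07799749, -0.00732659,  0.08347118,  0.04392597,  0.02214677,
       -0.04388332,  0.03612076]), 'tau': array([-1.03842918e-03, -5.69490194e+01, -5.81664070e+00, -2.80958283e+01,
        1.06572441e-02,  1.13176875e-02, -2.52383522e-06]), 'position': array([0.17501512, 0.62529923, 0.24722576]), 'tcp_rot': array([[-5.83529521e-04, -9.63034483e-01,  2.69377512e-01],
       [-1.91806462e-03,  2.69378140e-01,  9.63032574e-01],
       [-9.99997990e-01,  4.52744616e-05, -2.00435246e-03]]), 'wrist_force': array([0.29071954, 0.48998842, 1.17401914]), 'torque': array([0.0049979 , 0.05031088, 0.03078282]), 'opening': 0.08556724868045938} 0.017
top {'fx': 405.9575249594545, 'fy': 405.9575249594545, 'cx': 262.243525802911, 'cy': 191.03204653537918, 'cam_to_world': array([[ 0.0245634 ,  0.98177692, -0.18844288,  0.31489778],
       [-0.99933182,  0.02921761,  0.0219599 ,  0.0250685 ],
       [ 0.02706558,  0.18777756,  0.9818386 ,  1.40436518],
       [ 0.        ,  0.        ,  0.        ,  1.        ]])}
side {'fx': 412.1498269782333, 'fy': 412.1498269782333, 'cx': 253.94371348046778, 'cy': 197.51521780890548, 'cam_to_world': array([[ 0.68497216,  0.54508205, -0.48342393, -0.02322534],
       [-0.72846675,  0.50126358, -0.46698074, -0.55722982],
       [-0.01222001,  0.67202707,  0.74042575,  1.01434551],
       [ 0.        ,  0.        ,  0.        ,  1.        ]])}
wrist {'fx': 339.04714782279694, 'fy': 339.04714782279694, 'cx': 259.55586077697177, 'cy': 188.99878324844798, 'cam_to_world': array([[ 0.26962603, -0.91141648, -0.31084047,  0.09429799],
       [ 0.96296426,  0.25476448,  0.08828866,  0.64843954],
       [-0.00127663, -0.32313319,  0.94635264,  0.37173036],
       [ 0.        ,  0.        ,  0.        ,  1.        ]])}
```

View pics/top0.png

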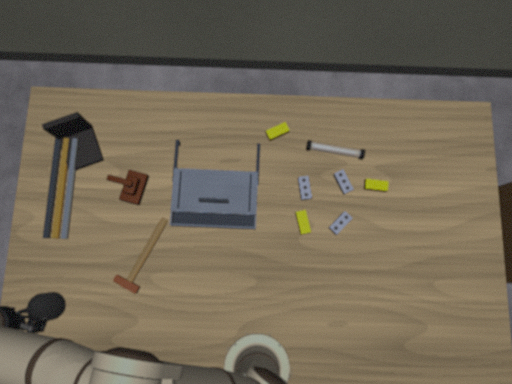

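View pics/side0.png

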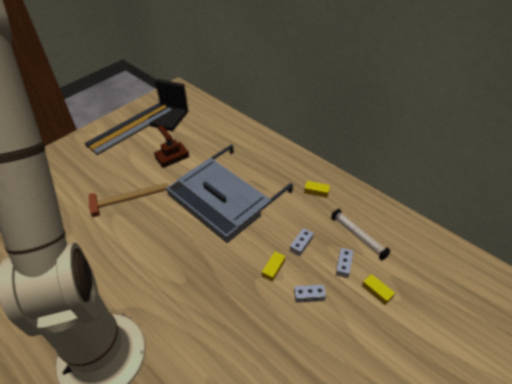

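View pics/wrist0.png

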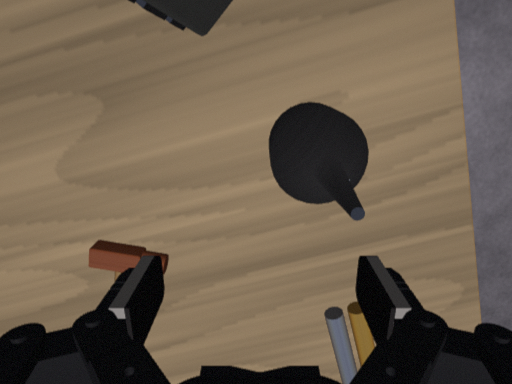

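Run:
```python
from h import *
t=cv2.imread('pics/top0.png'); s=cv2.imread('pics/side0.png')
cv2.imwrite('pics/c1.png',cv2.resize(t[125:245,160:270],None,fx=5,fy=5,interpolation=cv2.INTER_CUBIC))
cv2.imwrite('pics/c2.png',cv2.resize(t[115:245,260:400],None,fx=4,fy=4,interpolation=cv2.INTER_CUBIC))
cv2.imwrite('pics/c3.png',cv2.resize(s[150:310,160:400],None,fx=3,fy=3,interpolation=cv2.INTER_CUBIC))
print(px2plane('top',45,305,0), proj('top',env.sense()['position']), px2plane('wrist',318,150,0))
for nm,p in dict(ya=(278,131),yb=(304,222),yc=(376,185),reamA=(309,146),reamB=(364,153),b1=(305,188),b2=(343,182),b3=(341,222),tray_c=(214,199)).items(): print(nm,px2plane('top',*p,0.028))
```

```text
[0.18059159 0.70060951 0.        ] (np.float64(27.19622345123028), np.float64(315.8329552872673)) [0.18977241 0.68904329 0.        ]
ya [ 0.79810178 -0.05642338  0.028     ]
yb [ 0.47572538 -0.15086613  0.028     ]
yc [ 0.61230282 -0.40217468  0.028     ]
reamA [ 0.74621516 -0.16721004  0.028     ]
reamB [ 0.72685672 -0.3626477   0.028     ]
b1 [ 0.59417725 -0.15372905  0.028     ]
b2 [ 0.61949832 -0.28651491  0.028     ]
b3 [ 0.47923538 -0.27781542  0.028     ]
tray_c [0.54632966 0.15901891 0.028     ]
```

```bash
sleep 0.1
```

```text
(no output)
```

View pics/c1.png

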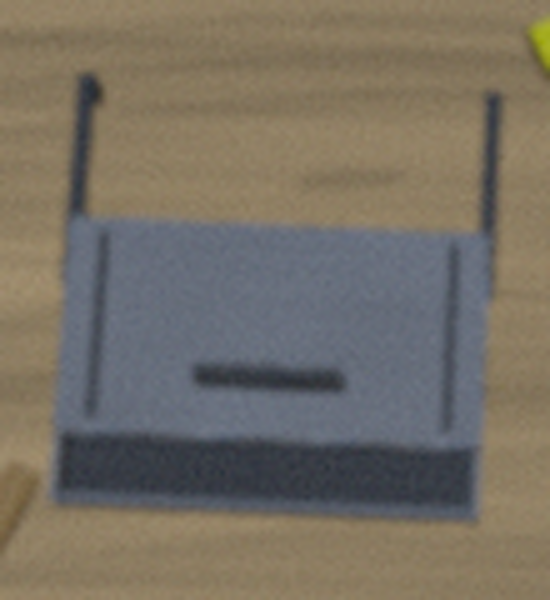

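View pics/c2.png

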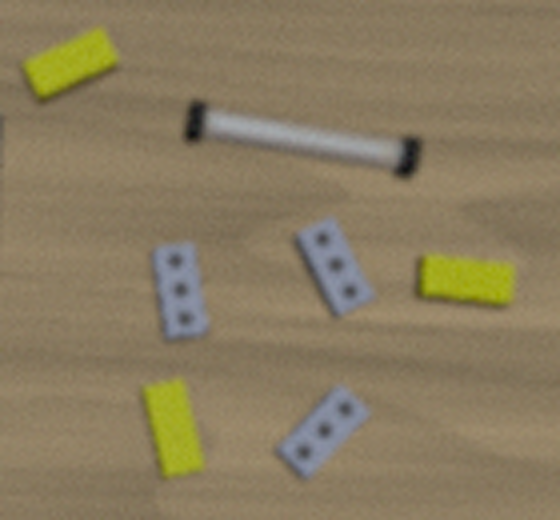

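View pics/c3.png

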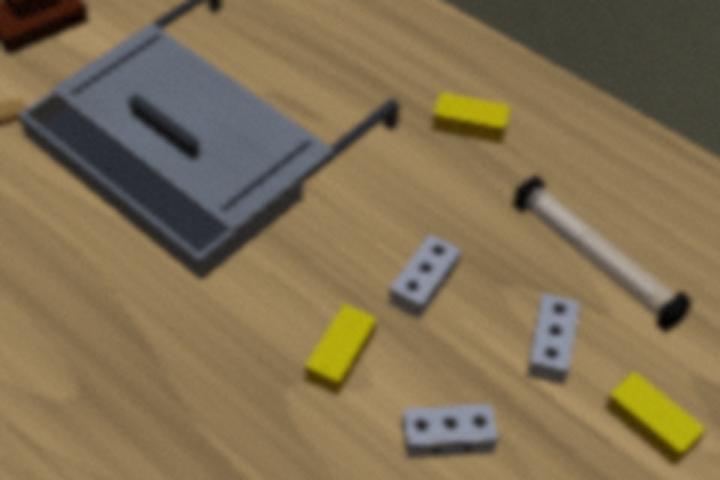

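Run:
```python
from h import *
P=lambda u,v,z: px2plane('top',160+u/5-.4,125+v/5-.4,z)
a,b=P(193,376,.067),P(344,381,.067); print('handle',a,b,np.linalg.norm(a-b),(a+b)/2)
c,d=P(58,432,.041),P(480,446,.041); print('cover near edge',c,d,np.linalg.norm(c-d))
c,d=P(72,217,.041),P(492,233,.041); print('cover far edge',c,d,np.linalg.norm(c-d), np.degrees(np.arctan2(*(c-d)[:2])))
e,f=P(52,503,0),P(475,520,0); print('near bottom',e,f,np.linalg.norm(e-f), np.degrees(np.arctan2(*(e-f)[:2])))
e,f=P(52,488,.036),P(475,506,.036); print('near top?',e,f,np.linalg.norm(e-f))
e,f=P(88,75,.036),P(495,92,.036); print('runner ends',e,f,np.linalg.norm(e-f))
```

```text
handle [0.53554425 0.2074911  0.067     ] [0.53509076 0.10711195 0.067     ] 0.10038017385368925 [0.5353175  0.15730153 0.067     ]
cover near edge [0.49899116 0.29950907 0.041     ] [0.49750828 0.01512022 0.041     ] 0.28439271752581935
cover far edge [0.64811712 0.2998488  0.041     ] [0.64580597 0.0109347  0.041     ] 0.2889233373041492 0.458325296340189
near bottom [0.45512389 0.30859287 0.        ] [0.45133449 0.01685361 0.        ] 0.29176387530724746 0.7441729311862951
near top? [0.46162246 0.30200208 0.036     ] [0.45729004 0.01733    0.036     ] 0.28470505147106795
runner ends [0.7517689  0.29639425 0.036     ] [0.74882252 0.0114773  0.036     ] 0.2849321877587466
```

Emit:
{"method": "play_rows", "body": {
  "deltas": [
    [[8.5,3.2,-4.6,1,0,0,0],[8.5,3.2,-4.6,1,0,0,0],[8.5,3.2,-4.6,1,0,0,0],[8.5,3.2,-4.6,1,0,0,0],[8.5,3.2,-4.6,0,0,0,0],[8.5,3.2,-4.6,0,0,0,0],[8.5,3.2,-4.6,0,0,0,0],[8.5,3.2,-4.6,0,0,0,0],[8.5,3.2,-4.6,0,0,0,0]]
  ]
}}

```text
t: 1.27
position: [0.4645, 0.2003, 0.2864]
tcp_rot: [[-0.003, -0.966, 0.26], [-0.002, 0.26, 0.966], [-1.0, 0.003, -0.002]]
wrist_force: [1.4, 0.9, 0.1]
opening: 0.085
```

Emit:
{"method": "play_rows", "body": {
  "deltas": [
    [[8.5,1,-0.5,0,0,0,-10.5],[8.5,1,-0.5,0,0,0,-10.5],[8.5,1,-0.5,0,0,0,-10.5],[8.5,1,-0.5,0,0,0,-10.5],[8.5,1,-0.5,0,0,0,-10.5],[8.5,1,-0.5,0,0,0,-10.5],[8.5,1,-0.5,0,0,0,-10.5],[8.5,0,0,0,0,0,-2]]
  ]
}}

```text
t: 2.28
position: [0.538, 0.1563, 0.284]
tcp_rot: [[-0.008, 0.045, 0.999], [0.001, 0.999, -0.045], [-1.0, 0.001, -0.008]]
wrist_force: [-0.3, 0.3, 0.2]
opening: 0.0846
```

Run:
```python
from h import *
s=env.sense();print(s['position'],s['qpos'],np.degrees(np.arctan2(s['tcp_rot'][1,2],s['tcp_rot'][0,2])))
snap('wrist','w1.png')
snap('top','t1.png')
```

```text
[0.53804948 0.15631175 0.28398758] [-19.15098558  15.96668817   0.4169123  100.06603565  -0.3787886
  64.37319681 -21.17693068] -2.5919612264186638
```

View pics/w1.png

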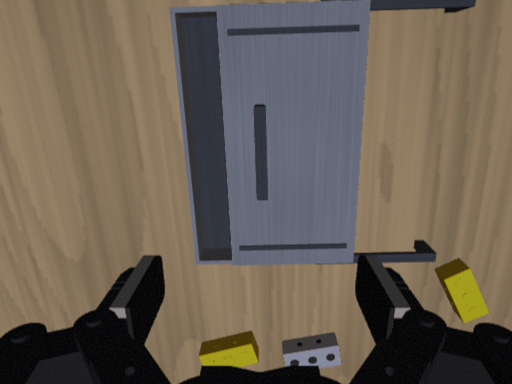

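View pics/t1.png

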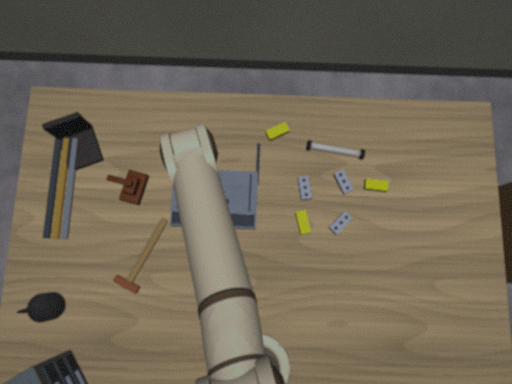

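Run:
```python
from h import *
P=lambda u,v,z: px2plane('wrist',u,v,z)
for a in [(259,104,.067),(263,199,.067),(260,152,.067),(174,10,.036),(197,263,.036),(355,264,.041),(367,2,.041),(231,264,.041),(219,6,.041),(433,258,.036),(470,5,.036)]: print(a,P(*a))
print(proj('wrist',env.sense()['position']))
im=cv2.imread('pics/w1.png');cv2.imwrite('pics/c4.png',cv2.resize(im[0:275,165:385],None,fx=2.1,fy=2.1,interpolation=cv2.INTER_CUBIC))
```

```text
(259, 104, 0.067) [0.53685169 0.21263144 0.067     ]
(263, 199, 0.067) [0.53694571 0.11324011 0.067     ]
(260, 152, 0.067) [0.5358508  0.16472795 0.067     ]
(174, 10, 0.036) [0.4565502  0.30365473 0.036     ]
(197, 263, 0.036) [0.45050799 0.0193343  0.036     ]
(355, 264, 0.041) [0.64676586 0.01367192 0.041     ]
(367, 2, 0.041) [0.64436618 0.30166319 0.041     ]
(231, 264, 0.041) [0.49372378 0.01933268 0.041     ]
(219, 6, 0.041) [0.50172269 0.30437915 0.041     ]
(433, 258, 0.036) [0.74422327 0.01553725 0.036     ]
(470, 5, 0.036) [0.7460829  0.29555788 0.036     ]
(np.float64(261.04227430276956), np.float64(280.44241455161585))
```

View pics/c4.png

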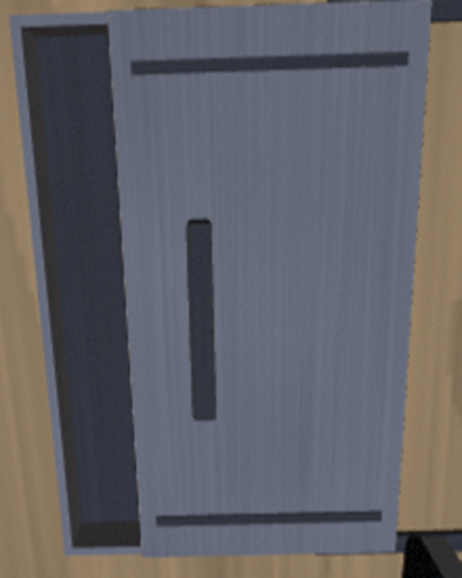

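Emit:
{"method": "play_rows", "body": {
  "deltas": [
    [[6,-0.1,0.2,-4,0,0,2],[5,0,0.1,-4,0,0,0],[5,0,0,-4,0,0,0],[5,0,0,-4,0,0,0],[5,0,0,-3.5,0,0,0],[5,0,0,-2,0,0,0]]
  ],
  "force": 40
}}

```text
t: 3.12
position: [0.5367, 0.162, 0.0654]
tcp_rot: [[-0.003, -0.004, 1.0], [0.005, 1.0, 0.004], [-1.0, 0.005, -0.003]]
wrist_force: [1.1, 0.4, 0.0]
opening: 0.05
```

Emit:
{"method": "play_rows", "body": {
  "deltas": [
    [[0,0,0,0,0,0,-0.8],[0,0,0,0,0,0,0],[0,0,0,0,0,0,0],[0,0,0,0,0,0,0],[0,0,0,0,0,0,0]]
  ]
}}

```text
t: 3.75
position: [0.5359, 0.162, 0.0646]
tcp_rot: [[-0.004, 0.009, 1.0], [0.005, 1.0, -0.009], [-1.0, 0.005, -0.004]]
wrist_force: [2.6, 1.0, -10.7]
opening: 0.011
```

Emit:
{"method": "play_rows", "body": {
  "deltas": [
    [[0,1.5,0,0,0,0,0],[0,1.5,0,0,0,0,0],[0,1.5,0,0,0,0,0],[0,1.5,0,0,0,0,0],[0,1.5,0,0,0,0,0]]
  ]
}}

```text
t: 4.38
position: [0.6118, 0.1609, 0.0646]
tcp_rot: [[-0.012, 0.009, 1.0], [0.003, 1.0, -0.009], [-1.0, 0.003, -0.012]]
wrist_force: [-4.1, 0.1, -3.2]
opening: 0.0108
```

Emit:
{"method": "play_rows", "body": {
  "deltas": [
    [[0,1.5,0,0,0,0,0],[0,0.8,0,0,0,0,0],[0,0.6,0,0,0,0,0],[0,0.5,0,0,0,0,0],[0,0.5,0,0,0,0,0],[0,0,0,0,0,0,0]]
  ]
}}

```text
t: 5.12
position: [0.6413, 0.1604, 0.0647]
tcp_rot: [[-0.04, 0.008, 0.999], [-0.001, 1.0, -0.008], [-0.999, -0.001, -0.04]]
wrist_force: [3.6, 0.7, -9.7]
opening: 0.011
```

Emit:
{"method": "play_rows", "body": {
  "deltas": [
    [[0,0.8,0,0,0,0,0],[0,0.8,0,0,0,0,0],[0,0,0,0,0,0,0],[0,0,0,0,0,0,0]]
  ]
}}

```text
t: 5.62
position: [0.6416, 0.1604, 0.0646]
tcp_rot: [[-0.074, 0.004, 0.997], [-0.006, 1.0, -0.005], [-0.997, -0.006, -0.074]]
wrist_force: [-4.3, 0.5, -4.9]
opening: 0.011
```

Emit:
{"method": "play_rows", "body": {
  "deltas": [
    [[5,0,0,0,0,0,0],[5,0,0,0,0,0,0],[5,0,0,1,0,-2.2,0],[5,0,0,3,0,-2,0],[5,0,0,5,0,0,0],[5,-2,-1,5,0,0,0],[5,-3,-3,5,0,0,0],[5,-3,-4,3,0,0,0],[5,-3,-4,0,0,0,0]]
  ]
}}

```text
t: 6.75
position: [0.5405, 0.0445, 0.2949]
tcp_rot: [[0.024, -0.003, 1.0], [-0.001, 1.0, 0.003], [-1.0, -0.001, 0.024]]
wrist_force: [-0.1, -0.9, -0.4]
opening: 0.0501
```

Run:
```python
from h import *
s=env.sense();print(s['position'],s['tcp_rot'].round(3))
snap('wrist','w2.png')
snap('top','t2.png')
snap('side','s2.png')
```

```text
[0.5405185  0.04452183 0.29485305] [[ 0.024 -0.003  1.   ]
 [-0.001  1.     0.003]
 [-1.    -0.001  0.024]]
```

View pics/w2.png

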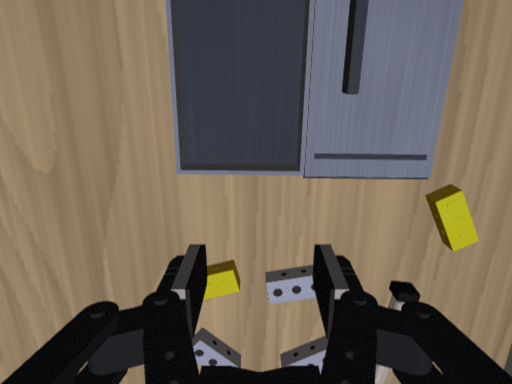

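View pics/s2.png

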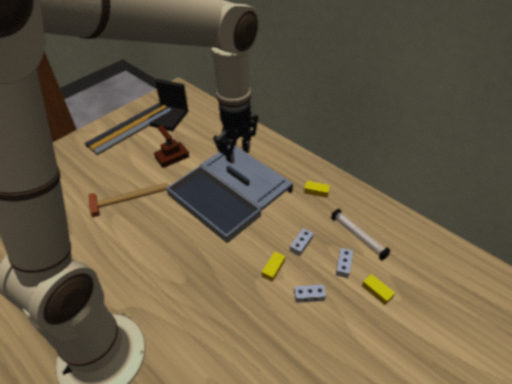

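```bash
cat >> h.py <<'E'
def blocks(n,im,cal=None,z=.028,roi=None,show=None):
    b,g,r=[im[...,i].astype(int) for i in range(3)]
    m=((b-r>12)&(b>95)).astype(np.uint8)*255
    if roi: 
        k=np.zeros_like(m); k[roi[1]:roi[3],roi[0]:roi[2]]=1; m*=k
    m=cv2.morphologyEx(m,cv2.MORPH_CLOSE,np.ones((5,5)))
    out=[]
    for c in cv2.findContours(m,cv2.RETR_EXTERNAL,cv2.CHAIN_APPROX_NONE)[0]:
        if cv2.contourArea(c)<60: continue
        pts=np.array([px2plane(n,p[0][0],p[0][1],z,cal)[:2] for p in c])
        (cx,cy),(w,h),a=cv2.minAreaRect((pts*1000).astype(np.float32))
        if w<h: w,h,a=h,w,a+90
        out.append((cx/1000,cy/1000,w,h,(a+90)%180-90, tuple(c[:,0].mean(0).round())))
    return out,m
E
python3 - <<'E'
from h import *
for f in ['top0','t2']:
    im=cv2.imread(f'pics/{f}.png'); o,m=blocks('top',im,roi=(265,100,420,260))
    for x in o: print(f,np.round(x[:5],3),x[5])
im=cv2.imread('pics/side0.png'); print(im[240,302],im[270,345])
o,m=blocks('side',im,roi=(270,200,400,320))
for x in o: print('side',np.round(x[:5],3),x[5])
print(cv2.imread('pics/top0.png')[[188,182,222,170],[301,346,345,290]])
E
```

```text
top0 [  0.478  -0.275  74.41   31.08  -44.489] (np.float64(340.0), np.float64(222.0))
top0 [ 0.596 -0.152 76.655 32.901  7.9  ] (np.float64(304.0), np.float64(187.0))
top0 [ 0.622 -0.286 74.599 33.667 25.784] (np.float64(343.0), np.float64(181.0))
t2 [  0.478  -0.274  76.748  31.089 -44.679] (np.float64(340.0), np.float64(222.0))
t2 [ 0.596 -0.152 76.997 33.651  9.045] (np.float64(304.0), np.float64(187.0))
t2 [ 0.623 -0.287 73.742 33.617 27.325] (np.float64(343.0), np.float64(181.0))
[98 90 87] [154 137 134]
side [  0.475  -0.277  73.808  30.438 -43.198] (np.float64(310.0), np.float64(291.0))
side [ 0.62  -0.289 73.026 29.703 26.152] (np.float64(344.0), np.float64(260.0))
side [ 0.594 -0.154 72.349 29.932  9.108] (np.float64(302.0), np.float64(240.0))
[[152 133 129]
 [154 135 130]
 [163 144 138]
 [ 94 119 133]]
```

View pics/t2.png

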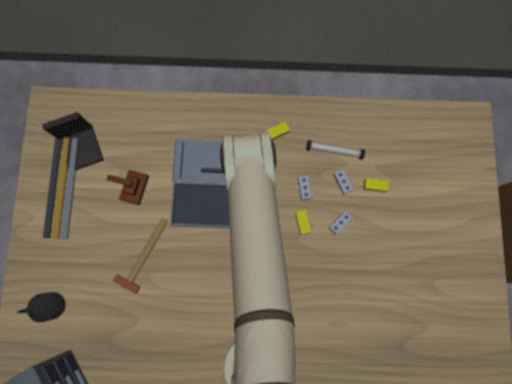

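Emit:
{"method": "play_rows", "body": {
  "deltas": [
    [[6,0.5,-2,-1.5,0,1.4,10.6],[6,0.5,-2,-1.5,0,0,10.6],[6,0.5,-2,-1.5,0,0,10.6],[6,0.5,-2,-1.5,0,0,10.6],[6,0.5,-2,-1.5,0,0,10.6],[6,0.5,-2,-1.5,0,0,10.6],[6,0.5,-2,-1.5,0,0,10.6],[6,0.5,-2,-1.5,0,0,10.6],[6,0.5,-2,-1.5,0,0,10.6],[6,0.5,-2,-1,0,0,3]]
  ]
}}

```text
t: 8.15
position: [0.6041, -0.1484, 0.1453]
tcp_rot: [[0.003, -0.985, -0.175], [0.011, -0.175, 0.985], [-1.0, -0.005, 0.011]]
wrist_force: [-0.1, 0.1, 0.6]
opening: 0.0599
```

```bash
cat >> h.py <<'E'
def st():
    s=env.sense();R=s['tcp_rot'];print('t',round(s['t'],2),'p',(s['position']*100).round(2),'th',np.degrees(np.arctan2(R[1,2],R[0,2])).round(2),'tilt xy',np.degrees(R[:2,0]).round(2),'q7',s['qpos'][6].round(1),'op',round(s['opening']*100,2),'F',s['wrist_force'].round(1))
    return s
E
python3 - <<'E'
from h import *
st(); snap('wrist','w3.png')
E
```

```text
t 8.15 p [ 60.41 -14.84  14.53] th 100.08 tilt xy [0.18 0.64] q7 107.1 op 5.99 F [-0.1  0.1  0.6]
```

View pics/w3.png

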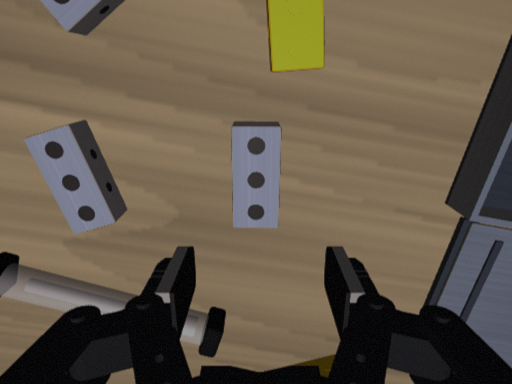

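Run:
```python
from h import *
im=cv2.imread('pics/w3.png'); print(im[150,240],im[127,256],im[200,300])
b,g,r=[im[...,i].astype(int) for i in range(3)]
o,m=blocks('wrist',im,roi=(0,0,480,240))
for x in o: print(np.round(x[:5],3),x[5])
cv2.imwrite('pics/m.png',m)
```

```text
[151 131 127] [127 121 124] [ 88 111 130]
[5.9900e-01 1.7000e-02 3.6440e+01 1.0159e+01 2.1937e+01] (np.float64(475.0), np.float64(221.0))
[ 0.595 -0.155 76.194 33.583  9.475] (np.float64(256.0), np.float64(176.0))
[ 0.621 -0.29  77.111 33.595 26.594] (np.float64(69.0), np.float64(179.0))
[  0.507  -0.289  34.878  16.499 -79.984] (np.float64(68.0), np.float64(8.0))
```

Emit:
{"method": "play_rows", "body": {
  "deltas": [
    [[6,-0.9,-0.6,-2,0,0,-0.8],[6,0,0,-4,0,0,0],[6,0,0,-3.5,0,0,0],[6,0,0,-2.2,0,0,0],[6,0,0,-0.5,0,0,0]]
  ]
}}

```text
t: 8.82
position: [0.6014, -0.1538, 0.0197]
tcp_rot: [[0.01, -0.988, -0.156], [0.012, -0.155, 0.988], [-1.0, -0.012, 0.01]]
wrist_force: [-0.1, 0.1, 0.4]
opening: 0.0599
```

Emit:
{"method": "play_rows", "body": {
  "deltas": [
    [[2,0,0,0,0,0,0],[2,0,0,0,0,0,0],[2,0,0,0,0,0,0],[2,0,0,0,0,0,0],[2,0,0,0,0,0,0],[2,0,0,0,0,0,0]]
  ],
  "force": 50
}}

```text
t: 9.57
position: [0.6042, -0.1531, 0.0228]
tcp_rot: [[0.015, -0.988, -0.155], [0.011, -0.155, 0.988], [-1.0, -0.017, 0.009]]
wrist_force: [-0.5, 0.0, -2.6]
opening: 0.0353
```

```bash
python3 -c "from h import *; st()"
```

```text
t 9.57 p [ 60.42 -15.31   2.28] th 98.94 tilt xy [0.86 0.65] q7 105.2 op 3.53 F [-0.5  0.  -2.6]
```

Emit:
{"method": "play_rows", "body": {
  "deltas": [
    [[2,0,0,1.5,0,0,0],[2,0,0,3,0,0,0],[2,0,0,3,0,0,0],[2,0,0,3,0,0,0],[2,-0.5,3,2,0,0,-2.5],[2,-0.5,4,2,0,0,-2.5],[2,-0.5,4,0,0,0,-2.5],[2,-0.5,4,0,0,0,-2],[2,-0.5,4,0,0,0,0],[2,-0.5,4,0,0,0,0]]
  ]
}}

```text
t: 10.82
position: [0.5742, 0.0774, 0.1834]
tcp_rot: [[0.027, -0.999, 0.025], [0.006, 0.025, 1.0], [-1.0, -0.027, 0.007]]
wrist_force: [0.3, 0.3, -2.4]
opening: 0.0356
```

Emit:
{"method": "play_rows", "body": {
  "deltas": [
    [[2,-0.5,4,0,0,0,0],[2,-0.5,4,0,0,0,0],[2,-0.5,4,0,0,0,0],[2,-0.5,3,0,0,0,0]]
  ]
}}

```text
t: 11.32
position: [0.5533, 0.2337, 0.1885]
tcp_rot: [[0.032, -0.999, 0.024], [0.008, 0.024, 1.0], [-0.999, -0.032, 0.008]]
wrist_force: [-0.1, -0.2, -2.0]
opening: 0.0349
```

Run:
```python
from h import *
st();c=env.calibration('wrist');import pickle;pickle.dump(c,open('w4.pkl','wb')); snap('wrist','w4.png')
```

```text
t 11.32 p [55.33 23.37 18.85] th 88.63 tilt xy [1.85 0.44] q7 56.8 op 3.49 F [-0.1 -0.2 -2. ]
```

View pics/w4.png

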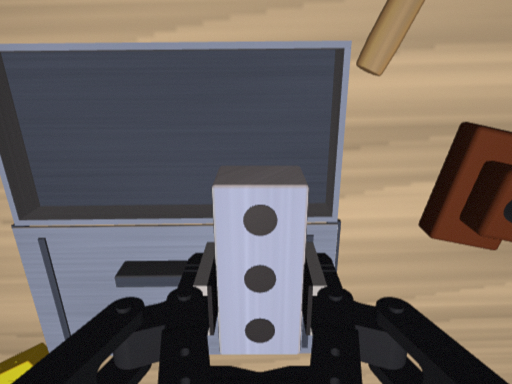

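Run:
```python
from h import *
import pickle; c=pickle.load(open('w4.pkl','rb'))
for a in [(350,42,.036),(343,49,.036),(4,50,.036),(338,221,.036),(336,206,.004),(38,206,.004),(20,221,.036),(20,224,.041),(338,222,.041)]: print(a,px2plane('wrist',*a,c).round(4))
print('clamp',px2plane('top',133,187,0.05),'block',px2plane('wrist',260,185,.2,c),px2plane('wrist',260,279,.19,c))
im=cv2.imread('pics/w4.png');cv2.imwrite('pics/c5.png',cv2.resize(im[0:250,0:380],None,fx=2.1,fy=2.1,interpolation=cv2.INTER_CUBIC))
```

```text
(350, 42, 0.036) [0.454  0.3052 0.036 ]
(343, 49, 0.036) [0.4587 0.3003 0.036 ]
(4, 50, 0.036) [0.4533 0.0477 0.036 ]
(338, 221, 0.036) [0.6017 0.3048 0.036 ]
(336, 206, 0.004) [0.6011 0.31   0.004 ]
(38, 206, 0.004) [0.593  0.0181 0.004 ]
(20, 221, 0.036) [0.5937 0.0212 0.036 ]
(20, 224, 0.041) [0.5942 0.0243 0.041 ]
(338, 222, 0.041) [0.6002 0.3036 0.041 ]
clamp [0.57570933 0.43125144 0.05      ] block [0.50559853 0.23535624 0.2       ] [0.55135807 0.23437359 0.19      ]
```

View pics/c5.png

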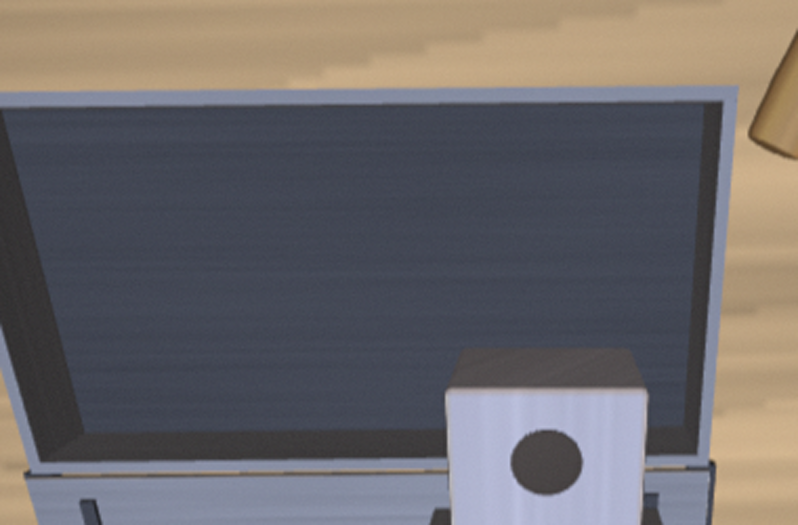

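Emit:
{"method": "play_rows", "body": {
  "deltas": [
    [[2,-0.9,2.3,0,-0.4,1.8,0.4],[2,0,0,-3,0,0,0],[2,0,0,-3,0,0,0],[2,0,0,-3,0,0,0],[2,0,0,-1,0,0,0],[2,0,0,0,0,0,0]]
  ]
}}

```text
t: 12.12
position: [0.5439, 0.2659, 0.0937]
tcp_rot: [[0.008, -1.0, 0.008], [0.008, 0.008, 1.0], [-1.0, -0.008, 0.008]]
wrist_force: [-0.2, 0.5, -1.0]
opening: 0.0352
```

```bash
python3 -c "from h import *; st()"
```

```text
t 12.12 p [54.39 26.59  9.37] th 89.54 tilt xy [0.44 0.47] q7 53.2 op 3.52 F [-0.2  0.5 -1. ]
```

Emit:
{"method": "play_rows", "body": {
  "deltas": [
    [[2,0,-0.9,0,-0.5,0.4,-0.4],[2,0,0,-2.5,0,0,0],[2,0,0,-2,0,0,0],[2,0,0,-1,0,0,0],[2,0,0,-0.5,0,0,0],[2,0,0,0,0,0,0]]
  ]
}}

```text
t: 12.88
position: [0.5486, 0.2562, 0.0377]
tcp_rot: [[0.009, -1.0, 0.018], [0.001, 0.018, 1.0], [-1.0, -0.009, 0.001]]
wrist_force: [-0.2, -0.1, -2.0]
opening: 0.0348
```

```bash
python3 -c "from h import *; st()"
```

```text
t 12.88 p [54.86 25.62  3.77] th 88.98 tilt xy [0.51 0.07] q7 52.2 op 3.48 F [-0.2 -0.1 -2. ]
```

Emit:
{"method": "play_rows", "body": {
  "deltas": [
    [[2,-0.2,0,-0.5,0,0.5,0],[2,0,0,-0.4,0,0,0],[2,0,0,0,0,0,0]]
  ]
}}

```text
t: 13.25
position: [0.5472, 0.2568, 0.0292]
tcp_rot: [[0.001, -1.0, 0.018], [0.002, 0.018, 1.0], [-1.0, -0.001, 0.002]]
wrist_force: [0.0, -0.6, -2.1]
opening: 0.0349
```

```bash
python3 -c "from h import *; st()"
```

```text
t 13.25 p [54.72 25.68  2.92] th 88.99 tilt xy [0.07 0.12] q7 52.2 op 3.49 F [ 0.  -0.6 -2.1]
```

Emit:
{"method": "play_rows", "body": {
  "deltas": [
    [[2,0,0,-0.2,0,0,0],[2,0,0,0,0,0,0],[4.2,0,0,0,0,0,0],[4.2,0,0,0,0,0,0],[4.2,0,0,0,0,0,0],[4.2,0,0,2,0,0,0],[4.2,0,0,4,0,0,0],[4.2,0,0,4,0,0,0],[4.2,0,0,4,0,0,0],[4.2,0,-1,4,0,0,0]]
  ]
}}

```text
t: 14.5
position: [0.5457, 0.2474, 0.216]
tcp_rot: [[0.001, -1.0, 0.015], [0.003, 0.015, 1.0], [-1.0, -0.001, 0.003]]
wrist_force: [1.2, -0.7, 0.3]
opening: 0.042
```

Run:
```python
from h import *
st();print(px2plane('wrist',256,150,.032));im=snap('wrist','w5.png')
t=snap('top','t5.png'); 
for x in blocks('top',t,roi=(265,100,420,260))[0]: print(np.round(x[:5],3),x[5])
```

```text
t 14.5 p [54.57 24.74 21.6 ] th 89.12 tilt xy [0.03 0.15] q7 56.6 op 4.2 F [ 1.2 -0.7  0.3]
[0.52917828 0.24540664 0.032     ]
[  0.478  -0.275  74.41   31.08  -44.489] (np.float64(340.0), np.float64(222.0))
[ 0.623 -0.287 73.887 33.617 27.325] (np.float64(343.0), np.float64(181.0))
```

View pics/w5.png

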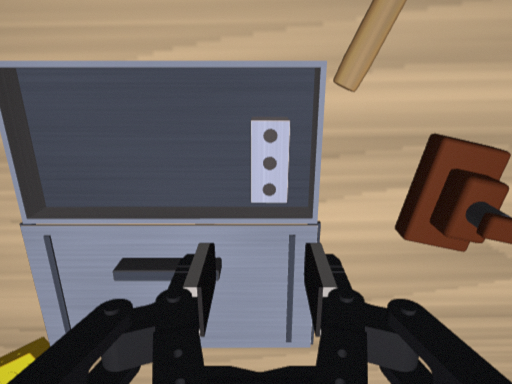

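Emit:
{"method": "play_rows", "body": {
  "deltas": [
    [[6,-0.5,-4,0,0,0,0],[6,-0.7,-5,0,0,0,-5],[6,-0.7,-5,0,0,0,-9],[6,-0.7,-5,0,0,0,-10],[6,-0.7,-5,0,0,0,-10],[6,-0.7,-5,0,0,0,-8],[6,-0.7,-5,-1,0,0,0],[6,-0.7,-5,-1,0,0,0],[6,-0.7,-5,-1,0,0,0],[6,-0.5,-4,-1,0,0,0]]
  ]
}}

```text
t: 15.85
position: [0.4807, -0.2406, 0.1899]
tcp_rot: [[0.028, -0.72, 0.693], [-0.003, 0.693, 0.721], [-1.0, -0.023, 0.017]]
wrist_force: [0.5, 0.3, -0.2]
opening: 0.0599
```

```bash
python3 -c "from h import *; st()"
```

```text
t 15.85 p [ 48.07 -24.06  18.99] th 46.13 tilt xy [ 1.63 -0.18] q7 72.6 op 5.99 F [ 0.5  0.3 -0.2]
```

Emit:
{"method": "play_rows", "body": {
  "deltas": [
    [[6,-0.3,-3,-2,0,1.6,0],[6,0,0,-2,0,0,0],[6,0,0,0,0,0,0]]
  ]
}}

```text
t: 16.23
position: [0.4756, -0.2759, 0.1503]
tcp_rot: [[0.001, -0.716, 0.698], [-0.005, 0.698, 0.716], [-1.0, -0.004, -0.003]]
wrist_force: [-0.1, -0.1, 0.1]
opening: 0.0595
```

Run:
```python
from h import *
st();c=env.calibration('wrist');im=snap('wrist','w6.png')
for x in blocks('wrist',im,c,roi=(0,0,512,250))[0]: print(np.round(x[:5],3),x[5])
```

```text
t 16.23 p [ 47.56 -27.59  15.03] th 45.7 tilt xy [ 0.04 -0.26] q7 75.7 op 5.95 F [-0.1 -0.1  0.1]
[  0.477  -0.275  76.544  33.834 -43.585] (np.float64(263.0), np.float64(185.0))
```

View pics/w6.png

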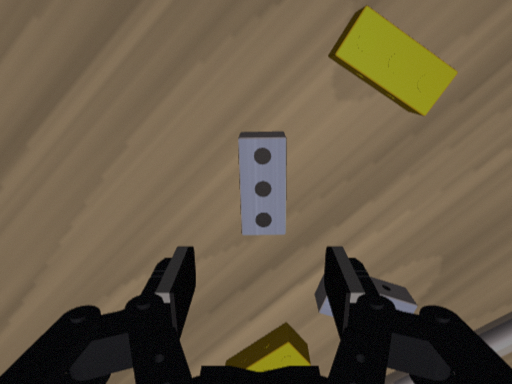

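Emit:
{"method": "play_rows", "body": {
  "deltas": [
    [[6,0,0,-4,0,0,0.8],[6,-0.2,0.1,-4,0,0,0],[6,-0.2,0,-2.5,0,0,0],[6,0,0,-1.2,0,0,0],[6,0,0,0,0,0,0]]
  ]
}}

```text
t: 16.9
position: [0.479, -0.2745, 0.0391]
tcp_rot: [[0.015, -0.729, 0.684], [-0.009, 0.684, 0.729], [-1.0, -0.018, 0.004]]
wrist_force: [1.0, -0.0, 0.0]
opening: 0.0602
```

```bash
python3 -c "from h import *; st()"
```

```text
t 16.9 p [ 47.9  -27.45   3.91] th 46.83 tilt xy [ 0.89 -0.54] q7 77.7 op 6.02 F [ 1. -0.  0.]
```

Emit:
{"method": "play_rows", "body": {
  "deltas": [
    [[6,-0.2,0,-1,0,0.9,0],[6,0,0,-0.5,0,0,0],[6,0,0,0,0,0,0]]
  ]
}}

```text
t: 17.27
position: [0.4794, -0.2753, 0.026]
tcp_rot: [[0.003, -0.73, 0.684], [-0.012, 0.684, 0.73], [-1.0, -0.01, -0.006]]
wrist_force: [0.0, 0.6, 0.6]
opening: 0.0602
```

Emit:
{"method": "play_rows", "body": {
  "deltas": [
    [[2,0,0,0,0,0,0],[2,0,0,0,0,0,0],[2,0,0,0,0,0,0],[2,0,0,0,0,0,0],[2,0,0,0,0,0,0],[2,0,0,0,0,0,0]]
  ],
  "force": 60
}}

```text
t: 18.02
position: [0.4796, -0.2755, 0.0266]
tcp_rot: [[0.004, -0.73, 0.684], [-0.012, 0.684, 0.73], [-1.0, -0.011, -0.006]]
wrist_force: [-0.9, -0.3, -0.4]
opening: 0.0343
```

```bash
python3 -c "from h import *; st()"
```

```text
t 18.02 p [ 47.96 -27.55   2.66] th 46.86 tilt xy [ 0.24 -0.68] q7 77.4 op 3.43 F [-0.9 -0.3 -0.4]
```

Emit:
{"method": "play_rows", "body": {
  "deltas": [
    [[2,0,0,2,0,0,0],[2,0,0,4,0,0,0],[2,0,0,4,0,0,0],[2,0.5,3,2,0,0,5],[2,0.5,4,0,0,0,8],[2,0.5,4,0,0,0,8],[2,0.5,4,0,0,0,8],[2,0.5,4,0,0,0,8],[2,0.5,4,0,0,0,4],[2,0.5,4,0,0,0,0]]
  ]
}}

```text
t: 19.27
position: [0.5116, -0.002, 0.1496]
tcp_rot: [[0.011, -1.0, 0.023], [-0.01, 0.023, 1.0], [-1.0, -0.011, -0.01]]
wrist_force: [-0.2, 0.4, -1.7]
opening: 0.0346
```

```bash
python3 -c "from h import *; st()"
```

```text
t 19.27 p [51.16 -0.2  14.96] th 88.68 tilt xy [ 0.61 -0.59] q7 81.5 op 3.46 F [-0.2  0.4 -1.7]
```

Emit:
{"method": "play_rows", "body": {
  "deltas": [
    [[2,0.5,4,0,0,0,0],[2,0.5,4,0,0,0,0],[2,0.5,4,0,0,0,0],[2,0.5,4,0,0,0,0],[2,0.3,2.5,-1,0.5,0.5,0],[2,0,0,-2,0,0,0],[2,0,0,-2,0,0,0],[2,0,0,0,0,0,0]]
  ]
}}

```text
t: 20.27
position: [0.5326, 0.191, 0.0953]
tcp_rot: [[-0.003, -1.0, 0.019], [-0.002, 0.019, 1.0], [-1.0, 0.003, -0.002]]
wrist_force: [0.4, 0.3, -1.2]
opening: 0.0349
```

```bash
python3 -c "from h import *; st(); snap('wrist','w7.png')"
```

```text
t 20.27 p [53.26 19.1   9.53] th 88.9 tilt xy [-0.15 -0.09] q7 60.1 op 3.49 F [ 0.4  0.3 -1.2]
```

View pics/w7.png

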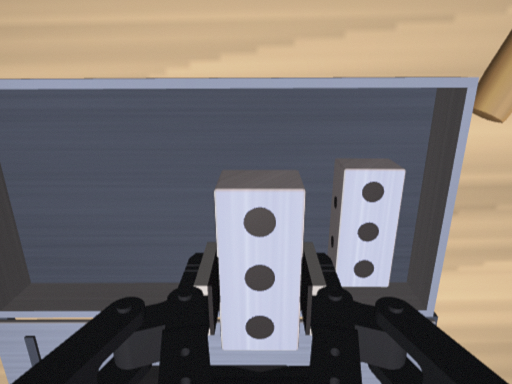

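Emit:
{"method": "play_rows", "body": {
  "deltas": [
    [[2,0,0,-2.5,0,0,0],[2,-0.1,0,-2,0,0,0],[2,-0.1,0,-1,0,0,0],[2,0,0,-0.5,0,0,0],[2,0,0,0,0,0,0]]
  ]
}}

```text
t: 20.95
position: [0.5353, 0.1894, 0.0384]
tcp_rot: [[0.005, -1.0, 0.024], [-0.0, 0.024, 1.0], [-1.0, -0.005, 0.0]]
wrist_force: [-0.2, -0.4, -1.1]
opening: 0.0345
```

```bash
python3 -c "from h import *; st()"
```

```text
t 20.95 p [53.53 18.94  3.84] th 88.65 tilt xy [ 0.28 -0.  ] q7 58.8 op 3.45 F [-0.2 -0.4 -1.1]
```

Emit:
{"method": "play_rows", "body": {
  "deltas": [
    [[2,0,0,-0.6,0,0,0.3],[2,0,0,-0.2,0,0,0],[2,0,0,0,0,0,0],[4.2,0,0,0,0,0,0],[4.2,0,0,0,0,0,0],[4.2,0,0,0,0,0,0],[4.2,0,0,2,0,0,0],[4.2,0,0,4,0,0,0],[4.2,0,0,4,0,0,0],[4.2,0,0,4,0,0,0]]
  ]
}}

```text
t: 22.2
position: [0.5348, 0.1895, 0.177]
tcp_rot: [[0.004, -1.0, 0.017], [-0.0, 0.017, 1.0], [-1.0, -0.004, 0.0]]
wrist_force: [0.2, -0.2, -0.5]
opening: 0.0424
```

Run:
```python
from h import *
st();snap('wrist','w8.png')
t=snap('top','t8.png'); 
for x in blocks('top',t,roi=(265,100,420,260))[0]: print(np.round(x[:5],3),x[5])
```

```text
t 22.2 p [53.48 18.95 17.7 ] th 89.01 tilt xy [ 0.26 -0.  ] q7 61.7 op 4.24 F [ 0.2 -0.2 -0.5]
[ 0.623 -0.287 73.887 33.617 27.325] (np.float64(343.0), np.float64(181.0))
```

View pics/w8.png

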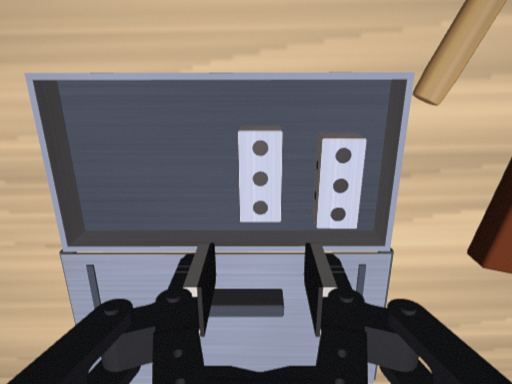

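Emit:
{"method": "play_rows", "body": {
  "deltas": [
    [[6,0.6,-4,0,0,0,0],[6,0.9,-5,0,0,0,2],[6,0.9,-5,0,0,0,3],[6,0.9,-5,0,0,0,3],[6,0.9,-5,0,0,0,3],[6,0.9,-5,0,0,0,3],[6,0.9,-5,0,0,0,3],[6,0.9,-5,0,0,0,3],[6,0.9,-5,0,0,0,3],[6,0,0,0,0,0,3]]
  ]
}}

```text
t: 23.55
position: [0.6156, -0.2616, 0.1906]
tcp_rot: [[0.018, -0.897, -0.441], [0.013, -0.441, 0.897], [-1.0, -0.022, 0.003]]
wrist_force: [0.3, 0.5, 0.2]
opening: 0.0599
```

Run:
```python
from h import *
st();c=env.calibration('wrist');im=snap('wrist','w9.png')
for x in blocks('wrist',im,c,roi=(0,0,512,250))[0]: print(np.round(x[:5],3),x[5])
```

```text
t 23.55 p [ 61.56 -26.16  19.06] th 116.17 tilt xy [1.06 0.73] q7 133.6 op 5.99 F [0.3 0.5 0.2]
[ 0.622 -0.287 76.769 33.879 26.745] (np.float64(229.0), np.float64(161.0))
```

View pics/w9.png

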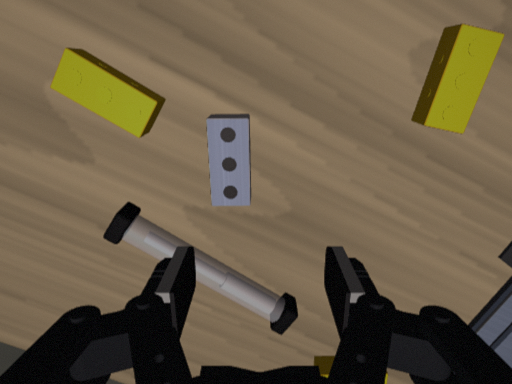

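Emit:
{"method": "play_rows", "body": {
  "deltas": [
    [[6,0.4,-2.4,-2,-0.6,1,0],[6,0,0,-4,0,0,0],[6,0,0,-4,0,0,0],[6,-0.2,0,-3,0,0,0],[6,0,0,0,0,0,0]]
  ]
}}

```text
t: 24.22
position: [0.6192, -0.2788, 0.0611]
tcp_rot: [[0.004, -0.895, -0.446], [0.006, -0.446, 0.895], [-1.0, -0.007, 0.004]]
wrist_force: [0.5, 0.6, 0.1]
opening: 0.0599
```

```bash
python3 -c "from h import *; st()"
```

```text
t 24.23 p [ 61.92 -27.88   6.11] th 116.48 tilt xy [0.25 0.35] q7 133.6 op 5.99 F [0.5 0.6 0.1]
```

Emit:
{"method": "play_rows", "body": {
  "deltas": [
    [[6,0.1,-1,0,0,0,0],[6,0,0,-2,0,0,0],[6,0,0,-1.2,0,0,0],[6,0,0,-0.3,0,0,0],[6,0,0,0,0,0,0]]
  ]
}}

```text
t: 24.85
position: [0.6234, -0.2899, 0.0286]
tcp_rot: [[0.011, -0.895, -0.446], [0.004, -0.446, 0.895], [-1.0, -0.011, -0.001]]
wrist_force: [-0.1, 0.4, -0.1]
opening: 0.0601
```

```bash
python3 -c "from h import *; st()"
```

```text
t 24.85 p [ 62.34 -28.99   2.86] th 116.48 tilt xy [0.61 0.22] q7 134.1 op 6.01 F [-0.1  0.4 -0.1]
```

Emit:
{"method": "play_rows", "body": {
  "deltas": [
    [[6,0,0.1,-0.4,0,0.5,0],[6,0,0,0,0,0,0],[2,0,0,0,0,0,0],[2,0,0,0,0,0,0],[2,0,0,0,0,0,0],[2,0,0,0,0,0,0],[2,0,0,0,0,0,0],[2,0,0,0,0,0,0]]
  ]
}}

```text
t: 25.85
position: [0.6242, -0.2887, 0.0255]
tcp_rot: [[0.003, -0.895, -0.446], [0.003, -0.446, 0.895], [-1.0, -0.004, 0.002]]
wrist_force: [-0.5, 0.3, 0.8]
opening: 0.0345
```

```bash
python3 -c "from h import *; st()"
```

```text
t 25.85 p [ 62.42 -28.87   2.55] th 116.51 tilt xy [0.16 0.19] q7 133.8 op 3.45 F [-0.5  0.3  0.8]
```

Emit:
{"method": "play_rows", "body": {
  "deltas": [
    [[2,0,0,2,0,0,0],[2,0,0,4,0,0,0],[2,0,0,4,0,0,0],[2,-0.8,3,1,0,0,-4],[2,-1,4,0,0,0,-4],[2,-1,4,0,0,0,-4],[2,-1,4,0,0,0,-4],[2,-1,4,0,0,0,-4],[2,-1,4,0,0,0,-4],[2,-1,4,0,0,0,-3.5]]
  ]
}}

```text
t: 27.1
position: [0.5548, -0.0169, 0.1512]
tcp_rot: [[0.014, -0.999, 0.042], [-0.003, 0.042, 0.999], [-1.0, -0.014, -0.003]]
wrist_force: [0.2, 0.7, -1.9]
opening: 0.0347
```

```bash
python3 -c "from h import *; st()"
```

```text
t 27.1 p [55.48 -1.69 15.12] th 87.61 tilt xy [ 0.82 -0.2 ] q7 83.8 op 3.47 F [ 0.2  0.7 -1.9]
```

Emit:
{"method": "play_rows", "body": {
  "deltas": [
    [[2,-0.5,4,0,0,0,1],[2,-0.5,4,0,0,0.6,0],[2,-0.5,3.5,-1,0,0,0],[2,-0.3,1,-2,0,0,0],[2,0,0,-2,0,0,0],[2,0,0,0,0,0,0]]
  ]
}}

```text
t: 27.85
position: [0.537, 0.1189, 0.1093]
tcp_rot: [[0.014, -1.0, 0.016], [0.001, 0.016, 1.0], [-1.0, -0.014, 0.001]]
wrist_force: [-1.4, -0.9, -2.3]
opening: 0.0348
```

```bash
python3 -c "from h import *; st()"
```

```text
t 27.85 p [53.7  11.89 10.93] th 89.1 tilt xy [0.8  0.05] q7 69.3 op 3.48 F [-1.4 -0.9 -2.3]
```

Emit:
{"method": "play_rows", "body": {
  "deltas": [
    [[2,-0.2,0.8,-2.5,0,0.6,0],[2,0,0,-2.5,0,0,0],[2,0,0,-1.5,0,0,0],[2,0,0,-0.6,0,0,0],[2,0,0,0,0,0,0]]
  ]
}}

```text
t: 28.48
position: [0.5402, 0.1267, 0.0436]
tcp_rot: [[0.013, -1.0, 0.019], [0.002, 0.019, 1.0], [-1.0, -0.013, 0.003]]
wrist_force: [0.4, 0.0, -2.7]
opening: 0.0347
```

```bash
python3 -c "from h import *; st()"
```

```text
t 28.48 p [54.02 12.67  4.36] th 88.94 tilt xy [0.77 0.14] q7 67.5 op 3.47 F [ 0.4  0.  -2.7]
```

Emit:
{"method": "play_rows", "body": {
  "deltas": [
    [[2,0,0,-0.8,0,0.7,0],[2,0,0,-0.5,0,0,0],[2,0,0,0,0,0,0],[2,0,0,0,0,0,0]]
  ]
}}

```text
t: 28.98
position: [0.5416, 0.1267, 0.0314]
tcp_rot: [[0.003, -1.0, 0.019], [0.003, 0.019, 1.0], [-1.0, -0.003, 0.003]]
wrist_force: [-0.2, 0.3, -1.7]
opening: 0.0346
```

Emit:
{"method": "play_rows", "body": {
  "deltas": [
    [[4.4,0,0,0,0,0,0],[4.4,0,0,0,0,0,0],[4.4,0,0,0,0,0,0],[4.4,0,0,2,0,0,0],[4.4,0,0,4,0,0,0],[4.4,0,0,4,0,0,0],[2,0,0,4,0,0,0]]
  ]
}}

```text
t: 29.85
position: [0.5395, 0.1264, 0.1731]
tcp_rot: [[-0.002, -1.0, 0.019], [0.002, 0.019, 1.0], [-1.0, 0.002, 0.002]]
wrist_force: [0.7, -0.6, 0.1]
opening: 0.0272
```

Run:
```python
from h import *
st();c=env.calibration('wrist');im=snap('wrist','w10.png'); snap('top','t10.png')
for x in blocks('wrist',im,c,z=.032,roi=(90,90,400,240))[0]: print(np.round(x[:5],3),x[5])
```

```text
t 29.85 p [53.95 12.64 17.31] th 88.94 tilt xy [-0.11  0.11] q7 69.7 op 2.72 F [ 0.7 -0.6  0.1]
[ 0.555  0.24  52.8    6.821  6.462] (np.float64(397.0), np.float64(197.0))
[ 5.38000e-01  1.38000e-01  1.82147e+02  8.44850e+01 -8.89720e+01] (np.float64(285.0), np.float64(177.0))
[4.8600e-01 5.9000e-02 5.4314e+01 1.7578e+01 8.0051e+01] (np.float64(168.0), np.float64(113.0))
[ 5.28000e-01  1.70000e-02  1.24606e+02  4.89000e+00 -8.87000e-01] (np.float64(123.0), np.float64(164.0))
```

View pics/w10.png

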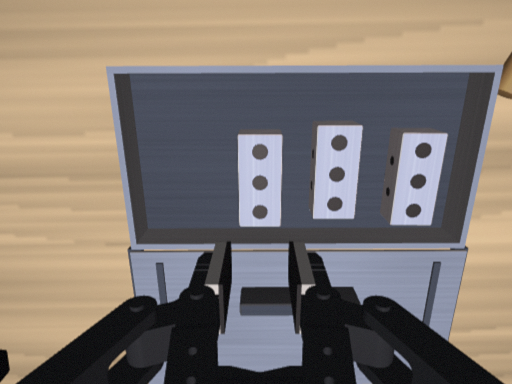

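View pics/t10.png

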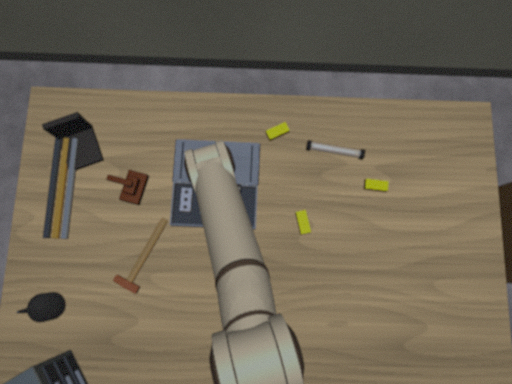

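Emit:
{"method": "play_rows", "body": {
  "deltas": [
    [[0,0,-2.5,0,0,0,0],[0,0,-2.3,-2,0,0,0],[0,0,0,-4,0,0,0],[0,0,0,-4,0,0,0],[0,0,0,-2,0,0,0],[0,0,0,0,0,0,0]]
  ]
}}

```text
t: 30.7
position: [0.5431, 0.0778, 0.0542]
tcp_rot: [[0.012, -1.0, 0.018], [0.005, 0.018, 1.0], [-1.0, -0.011, 0.005]]
wrist_force: [0.2, 0.6, 0.3]
opening: -0.0001
```

```bash
python3 -c "from h import *; st()"
```

```text
t 30.7 p [54.31  7.78  5.42] th 88.95 tilt xy [0.66 0.26] q7 73.4 op -0.01 F [0.2 0.6 0.3]
```

Emit:
{"method": "play_rows", "body": {
  "deltas": [
    [[0,-0.3,0,-1.5,0,0.7,0],[0,0,0,-0.8,0,0,0],[0,0,0,0,0,0,0],[0,0,1,0,0,0,0],[0,0,1,0,0,0,0],[0,0,1,0,0,0,0],[0,0,1,0,0,0,0],[0,0,1,0,0,0,0],[0,0,1,0,0,0,0]]
  ]
}}

```text
t: 31.82
position: [0.5421, 0.141, 0.0327]
tcp_rot: [[0.003, -1.0, 0.019], [0.004, 0.019, 1.0], [-1.0, -0.003, 0.004]]
wrist_force: [0.9, -2.7, 0.1]
opening: 0.0002
```

```bash
python3 -c "from h import *; st()"
```

```text
t 31.82 p [54.21 14.1   3.27] th 88.9 tilt xy [0.18 0.22] q7 67.0 op 0.02 F [ 0.9 -2.7  0.1]
```

Emit:
{"method": "play_rows", "body": {
  "deltas": [
    [[0,0,0.8,0,0,0,0],[0,0,0.7,0,0,0,0],[0,0,0.6,0,0,0,0],[0,0,0.5,0,0,0,0],[0,0,0.4,0,0,0,0],[0,0,0,0,0,0,0]]
  ]
}}

```text
t: 32.58
position: [0.5421, 0.1714, 0.0327]
tcp_rot: [[0.003, -1.0, 0.02], [0.001, 0.02, 1.0], [-1.0, -0.003, 0.001]]
wrist_force: [0.6, -1.9, 0.0]
opening: 0.0
```

```bash
python3 -c "from h import *; st()"
```

```text
t 32.58 p [54.21 17.14  3.27] th 88.84 tilt xy [0.15 0.08] q7 63.9 op 0.0 F [ 0.6 -1.9  0. ]
```

Emit:
{"method": "play_rows", "body": {
  "deltas": [
    [[0,0,0.4,0,0,0,0],[0,0,0.4,0,0,0,0],[0,0,0.4,0,0,0,0],[0,0,0,0,0,0,0]]
  ]
}}

```text
t: 33.08
position: [0.5421, 0.1779, 0.0327]
tcp_rot: [[0.0, -1.0, 0.025], [-0.005, 0.025, 1.0], [-1.0, -0.001, -0.005]]
wrist_force: [0.2, -0.5, 0.1]
opening: -0.0001
```

```bash
python3 -c "from h import *; st(); snap('wrist','w11.png')"
```

```text
t 33.08 p [54.21 17.79  3.27] th 88.59 tilt xy [ 0.03 -0.3 ] q7 62.8 op -0.01 F [ 0.2 -0.5  0.1]
```

View pics/w11.png

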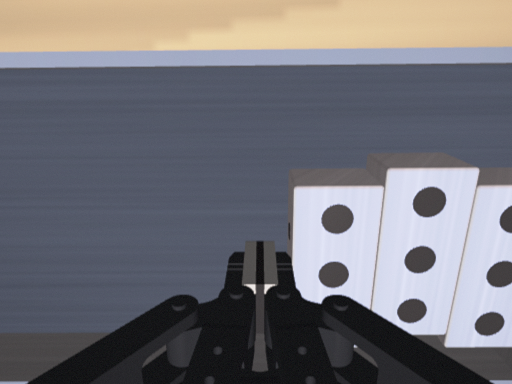

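Emit:
{"method": "play_rows", "body": {
  "deltas": [
    [[0,0,-1,0,0.3,0,0],[0,0,0,2.5,0,0,0],[0,-1.5,1,2,0,0,0.4],[0,-3,2,0,0,0,0],[0,-2,1,0,0,0,0],[0,0,0,0,0,0,0]]
  ]
}}

```text
t: 33.88
position: [0.4756, 0.2134, 0.0789]
tcp_rot: [[0.003, -1.0, 0.013], [0.01, 0.014, 1.0], [-1.0, -0.003, 0.01]]
wrist_force: [1.0, -0.4, -0.2]
opening: 0.0002
```

Run:
```python
from h import *
st();c=env.calibration('wrist');im=snap('wrist','w12.png')
```

```text
t 33.88 p [47.56 21.34  7.89] th 89.23 tilt xy [0.18 0.55] q7 58.1 op 0.02 F [ 1.  -0.4 -0.2]
```

View pics/w12.png

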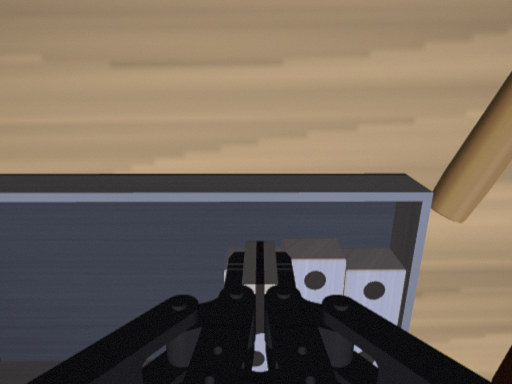

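Emit:
{"method": "play_rows", "body": {
  "deltas": [
    [[0,-0.3,-0.3,-2,-0.5,0,0],[0,-0.1,0,-1.5,0,0,0],[0,0,0,-0.8,0,0,0],[0,0,0,-0.3,0,0,0],[0,0,0,0,0,0,0]]
  ]
}}

```text
t: 34.55
position: [0.4773, 0.2074, 0.0311]
tcp_rot: [[0.008, -1.0, 0.019], [0.001, 0.019, 1.0], [-1.0, -0.008, 0.001]]
wrist_force: [-0.9, -0.7, 1.2]
opening: -0.0001
```

```bash
python3 -c "from h import *; st()"
```

```text
t 34.55 p [47.73 20.74  3.11] th 88.89 tilt xy [0.43 0.03] q7 56.9 op -0.01 F [-0.9 -0.7  1.2]
```

Emit:
{"method": "play_rows", "body": {
  "deltas": [
    [[0,0.6,0,0,0,0,0],[0,0.6,0,0,0,0,0],[0,0.5,0,0,0,0,0],[0,0.5,0,0,0,0,0],[0,0.4,0,0,0,0,0],[0,0,0,0,0,0,0]]
  ]
}}

```text
t: 35.3
position: [0.5052, 0.2077, 0.032]
tcp_rot: [[0.008, -1.0, 0.019], [0.001, 0.019, 1.0], [-1.0, -0.008, 0.001]]
wrist_force: [-0.2, 0.3, -0.7]
opening: -0.0001
```

```bash
python3 -c "from h import *; st()"
```

```text
t 35.3 p [50.52 20.77  3.2 ] th 88.9 tilt xy [0.43 0.05] q7 58.4 op -0.01 F [-0.2  0.3 -0.7]
```

Emit:
{"method": "play_rows", "body": {
  "deltas": [
    [[0,0.4,0,0,0,0,0],[0,0.3,0,0,0,0,0],[0,0.3,0,0,0,0,0],[0,0,0,0,0,0,0]]
  ]
}}

```text
t: 35.8
position: [0.5056, 0.2079, 0.0309]
tcp_rot: [[-0.009, -1.0, 0.016], [-0.003, 0.016, 1.0], [-1.0, 0.009, -0.003]]
wrist_force: [0.8, 0.4, 0.5]
opening: -0.0
```

```bash
python3 -c "from h import *; st()"
```

```text
t 35.8 p [50.56 20.79  3.09] th 89.1 tilt xy [-0.54 -0.19] q7 58.9 op -0.0 F [0.8 0.4 0.5]
```

Emit:
{"method": "play_rows", "body": {
  "deltas": [
    [[0,-1,0,0,0,0.5,0],[0,-1.5,0,0,0,0,0],[0,-0.7,0,0,0,0,0],[0,0,0,0,0,0,0]]
  ]
}}

```text
t: 36.3
position: [0.4724, 0.2081, 0.0313]
tcp_rot: [[-0.016, -1.0, 0.016], [-0.002, 0.016, 1.0], [-1.0, 0.016, -0.003]]
wrist_force: [-0.2, 0.2, 0.0]
opening: -0.0001
```

```bash
python3 -c "from h import *; st()"
```

```text
t 36.3 p [47.24 20.81  3.13] th 89.1 tilt xy [-0.93 -0.13] q7 57.5 op -0.01 F [-0.2  0.2  0. ]
```

Emit:
{"method": "play_rows", "body": {
  "deltas": [
    [[0,0,1.8,0,0,-0.9,0],[0,0,1.8,0,0,0,0],[0,0,0,0,0,0,0],[0,0.6,0,0,0,0,0],[0,0.6,0,0,0,0,0],[0,0.6,0,0,0,0,0],[0,0.5,0,0,0,0,0],[0,0.5,0,0,0,0,0],[0,0,0,0,0,0,0]]
  ]
}}

```text
t: 37.42
position: [0.5025, 0.2437, 0.0313]
tcp_rot: [[-0.002, -1.0, 0.018], [-0.003, 0.018, 1.0], [-1.0, 0.002, -0.003]]
wrist_force: [-0.3, 0.5, 0.5]
opening: -0.0002
```

```bash
python3 -c "from h import *; st()"
```

```text
t 37.42 p [50.25 24.37  3.13] th 88.98 tilt xy [-0.1  -0.19] q7 55.2 op -0.02 F [-0.3  0.5  0.5]
```

Emit:
{"method": "play_rows", "body": {
  "deltas": [
    [[0,0.4,0,0,0,0,0],[0,0.3,0,0,0,0,0],[0,0.3,0,0,0,0,0],[0,0,0,0,0,0,0],[0,-1,0,0,0,0.5,0],[0,-1.5,0,0,0,0,0],[0,-0.7,0,0,0,0,0],[0,0,0,0,0,0,0]]
  ]
}}

```text
t: 38.42
position: [0.4735, 0.2426, 0.0305]
tcp_rot: [[-0.02, -1.0, 0.016], [-0.007, 0.017, 1.0], [-1.0, 0.02, -0.007]]
wrist_force: [-0.0, -0.5, 0.1]
opening: 0.0003
```

```bash
python3 -c "from h import *; st(); snap('wrist','w13.png')"
```

```text
t 38.42 p [47.35 24.26  3.05] th 89.06 tilt xy [-1.17 -0.4 ] q7 54.3 op 0.03 F [-0.  -0.5  0.1]
```

View pics/w13.png

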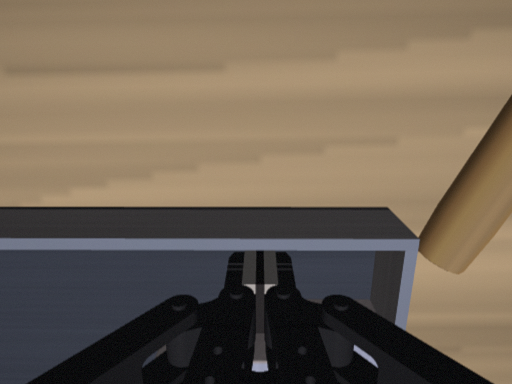

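Emit:
{"method": "play_rows", "body": {
  "deltas": [
    [[0,0,1.7,0,0.4,-1.1,0],[0,0,1.6,0,0,0,0],[0,0,0,0,0,0,0],[0,0.6,0,0,0,0,0],[0,0.6,0,0,0,0,0],[0,0.6,0,0,0,0,0],[0,0.5,0,0,0,0,0],[0,0.5,0,0,0,0,0],[0,0,0,0,0,0,0]]
  ]
}}

```text
t: 39.6
position: [0.5038, 0.2786, 0.0305]
tcp_rot: [[-0.001, -1.0, 0.017], [0.001, 0.017, 1.0], [-1.0, 0.001, 0.001]]
wrist_force: [-0.3, -0.1, -0.3]
opening: -0.0001
```

```bash
python3 -c "from h import *; st()"
```

```text
t 39.6 p [50.38 27.86  3.05] th 89.04 tilt xy [-0.03  0.07] q7 52.6 op -0.01 F [-0.3 -0.1 -0.3]
```

Push to the stop, retract, lift and look.

Emit:
{"method": "play_rows", "body": {
  "deltas": [
    [[0,0.4,0,0,0,0,0],[0,0.4,0,0,0,0,0],[0,0.3,0,0,0,0,0],[0,0,0,0,0,0,0]]
  ]
}}

```text
t: 40.1
position: [0.5067, 0.2785, 0.0295]
tcp_rot: [[-0.015, -1.0, 0.014], [-0.003, 0.014, 1.0], [-1.0, 0.015, -0.003]]
wrist_force: [0.5, 0.2, -0.9]
opening: -0.0001
```

Emit:
{"method": "play_rows", "body": {
  "deltas": [
    [[0,-1,0,0,0,0,0],[0,-1,0,0,0,0,0],[0,0,0,3,0,0,0],[0,0,-1,4,0,0,0],[0,2,-2,4,0,0,0],[0,2,-2,4,0,0,0],[0,2,-1,0,0,0,0],[0,0,0,0,0,0,0]]
  ]
}}

```text
t: 41.1
position: [0.5448, 0.2155, 0.1832]
tcp_rot: [[-0.012, -1.0, 0.012], [-0.005, 0.012, 1.0], [-1.0, 0.012, -0.005]]
wrist_force: [-1.9, 0.8, -1.1]
opening: 0.0002
```

Run:
```python
from h import *
import pickle
st();c=env.calibration('wrist');pickle.dump(c,open('w14.pkl','wb'));snap('wrist','w14.png')
```

```text
t 41.1 p [54.48 21.55 18.32] th 89.29 tilt xy [-0.67 -0.27] q7 62.3 op 0.02 F [-1.9  0.8 -1.1]
```

View pics/w14.png

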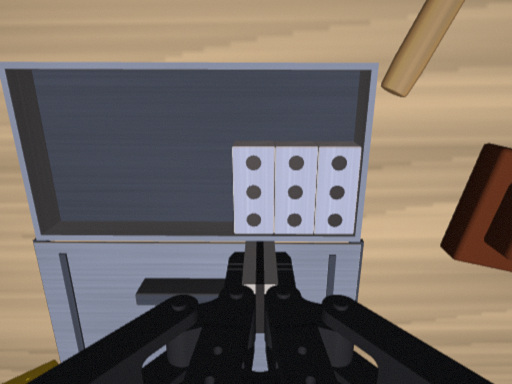

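Run:
```python
from h import *
import pickle; c=pickle.load(open('w14.pkl','rb'))
im=cv2.imread('pics/w14.png')
cv2.imwrite('pics/c6.png',cv2.resize(im[130:250,220:385],None,fx=4.8,fy=4.8,interpolation=cv2.INTER_CUBIC))
for a in [(232,147,.032),(274,147,.032),(317,147,.032),(361,147,.032),(234,234,.032),(357,234,.032),(377,65,.036),(371,70,.036),(364,238,.036)]: print(a,px2plane('wrist',*a,c).round(4))
```

```text
(232, 147, 0.032) [0.5166 0.1929 0.032 ]
(274, 147, 0.032) [0.517  0.2276 0.032 ]
(317, 147, 0.032) [0.5174 0.263  0.032 ]
(361, 147, 0.032) [0.5178 0.2992 0.032 ]
(234, 234, 0.032) [0.5956 0.1917 0.032 ]
(357, 234, 0.032) [0.5968 0.302  0.032 ]
(377, 65, 0.036) [0.4546 0.3051 0.036 ]
(371, 70, 0.036) [0.4581 0.3009 0.036 ]
(364, 238, 0.036) [0.5988 0.3073 0.036 ]
```

View pics/c6.png

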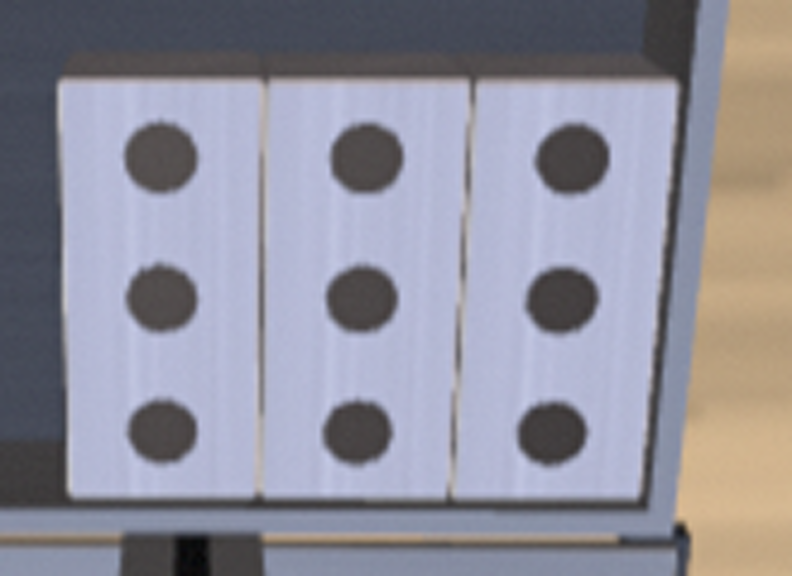

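Emit:
{"method": "play_rows", "body": {
  "deltas": [
    [[5,1,-0.6,0,0,-0.6,-10],[5,1,-0.6,0,0,0,-10],[5,1,-0.6,0,0,0,-10],[5,1,-0.6,0,0,0,-10],[5,1,-0.6,0,0,0,-10],[5,1,-0.6,0,0,0,-10],[5,1,-0.6,0,0,0,-10],[5,1,-0.6,0,0,0,-10],[5,1,-0.6,0,0,0,-9],[5,0,0,0,0,0,0]]
  ]
}}

```text
t: 42.4
position: [0.6142, 0.1739, 0.1639]
tcp_rot: [[-0.03, 0.024, 0.999], [0.016, 1.0, -0.024], [-0.999, 0.015, -0.031]]
wrist_force: [-0.1, 0.7, -0.1]
opening: 0.05
```

```bash
python3 -c "from h import *; st(); snap('wrist','w15.png')"
```

```text
t 42.4 p [61.42 17.39 16.39] th -1.37 tilt xy [-1.75  0.93] q7 -11.2 op 5.0 F [-0.1  0.7 -0.1]
```

View pics/w15.png

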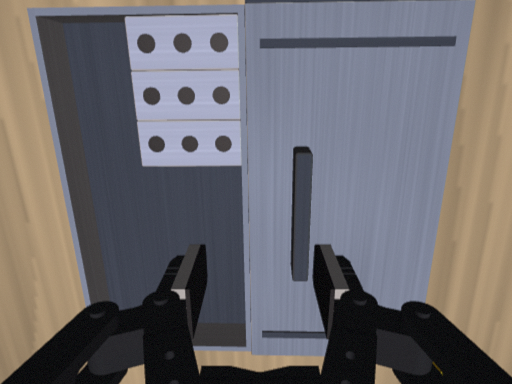

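Emit:
{"method": "play_rows", "body": {
  "deltas": [
    [[5,1.4,-0.7,0,-0.9,-1.7,0],[5,1.2,-0.6,0,0,0,0],[5,0,0,-2,0,0,0],[5,0,0,0,0,0,0]]
  ]
}}

```text
t: 42.95
position: [0.6391, 0.1626, 0.141]
tcp_rot: [[-0.003, 0.014, 1.0], [0.0, 1.0, -0.014], [-1.0, 0.0, -0.003]]
wrist_force: [-1.0, -0.1, -0.8]
opening: 0.0499
```

```bash
python3 -c "from h import *; st()"
```

```text
t 42.95 p [63.91 16.26 14.1 ] th -0.8 tilt xy [-0.15  0.02] q7 -9.9 op 4.99 F [-1.  -0.1 -0.8]
```

Emit:
{"method": "play_rows", "body": {
  "deltas": [
    [[5,0,0,-3,0,0,0],[5,0,0,-2,0,0,0],[5,0,0,-1.5,0,0,0],[5,0,0,0,0,0,0]]
  ],
  "force": 40
}}

```text
t: 43.45
position: [0.6391, 0.1627, 0.0735]
tcp_rot: [[-0.003, 0.014, 1.0], [0.001, 1.0, -0.014], [-1.0, 0.001, -0.003]]
wrist_force: [0.1, 0.5, -0.1]
opening: 0.0499
```

```bash
python3 -c "from h import *; st()"
```

```text
t 43.45 p [63.91 16.27  7.35] th -0.78 tilt xy [-0.16  0.05] q7 -8.9 op 4.99 F [ 0.1  0.5 -0.1]
```

Emit:
{"method": "play_rows", "body": {
  "deltas": [
    [[5,0,0,-0.8,0,0,0],[5,0,0,0,0,0,0],[0,0,0,0,0,0,0],[0,0,0,0,0,0,0],[0,0,0,0,0,0,0],[0,0,0,0,0,0,0],[0,0,0,0,0,0,0],[0,0,0,0,0,0,0]]
  ]
}}

```text
t: 44.45
position: [0.6411, 0.1632, 0.0676]
tcp_rot: [[0.002, 0.014, 1.0], [0.002, 1.0, -0.014], [-1.0, 0.002, 0.002]]
wrist_force: [0.2, -1.1, 0.2]
opening: 0.011
```

```bash
python3 -c "from h import *; st()"
```

```text
t 44.45 p [64.11 16.32  6.76] th -0.8 tilt xy [0.09 0.12] q7 -8.8 op 1.1 F [ 0.2 -1.1  0.2]
```

Emit:
{"method": "play_rows", "body": {
  "deltas": [
    [[0,-1,0,0,0,0,0],[0,-1.5,0,0,0,0,0],[0,-1.5,0,0,0,0,0],[0,-1.5,0,0,0,0,0],[0,-1.5,0,0,0,0,0],[0,-1.5,0,0,0,0,0],[0,-1.5,0,0,0,0,0]]
  ]
}}

```text
t: 45.32
position: [0.5401, 0.1647, 0.0676]
tcp_rot: [[0.011, 0.013, 1.0], [0.004, 1.0, -0.013], [-1.0, 0.005, 0.011]]
wrist_force: [4.2, 1.2, -4.7]
opening: 0.0109
```

```bash
python3 -c "from h import *; st()"
```

```text
t 45.33 p [54.01 16.47  6.76] th -0.77 tilt xy [0.64 0.26] q7 -11.2 op 1.09 F [ 4.2  1.2 -4.7]
```

Emit:
{"method": "play_rows", "body": {
  "deltas": [
    [[0,-1.5,0,0,0,0,0],[0,-1,0,0,0,0,0],[0,-0.8,0,0,0,0,0],[0,-0.7,0,0,0,0,0],[0,-0.6,0,0,0,0,0],[0,-0.6,0,0,0,0,0],[0,-0.6,0,0,0,0,0],[0,-0.6,0,0,0,0,0],[0,0,0,0,0,0,0]]
  ]
}}

```text
t: 46.45
position: [0.4909, 0.1654, 0.0678]
tcp_rot: [[0.048, 0.016, 0.999], [0.008, 1.0, -0.016], [-0.999, 0.009, 0.048]]
wrist_force: [-3.6, 1.8, 3.7]
opening: 0.0114
```

```bash
python3 -c "from h import *; st()"
```

```text
t 46.45 p [49.09 16.54  6.78] th -0.93 tilt xy [2.75 0.46] q7 -13.8 op 1.14 F [-3.6  1.8  3.7]
```

Emit:
{"method": "play_rows", "body": {
  "deltas": [
    [[4,0,0,0,0,0,0],[4,0,0,0,0,0,0],[4,0,0,1,0,1.3,0],[4,0,0,3,0,1.3,0],[4,0,0,5,0,0,0],[4,0,0,5,0,0,0],[4,0,-5,3,0,0,0],[4,0,-6,0,0,0,0],[4,0,-6,0,0,0,0],[4,0,-6,0,0,0,0]]
  ]
}}

```text
t: 47.7
position: [0.4867, -0.0666, 0.2462]
tcp_rot: [[0.002, 0.003, 1.0], [0.009, 1.0, -0.003], [-1.0, 0.009, 0.002]]
wrist_force: [0.7, -0.6, -0.1]
opening: 0.0397
```

Emit:
{"method": "play_rows", "body": {
  "deltas": [
    [[4,-0.5,-5,1,0,0,0],[4,-0.5,-5,1,0,0,0],[4,0,0,0,0,0,0]]
  ]
}}

```text
t: 48.08
position: [0.4735, -0.1757, 0.2681]
tcp_rot: [[0.004, 0.013, 1.0], [0.008, 1.0, -0.013], [-1.0, 0.008, 0.003]]
wrist_force: [0.6, -0.1, -0.5]
opening: 0.0398
```

Run:
```python
from h import *
st(); t=snap('top','t16.png'); s=snap('side','s16.png')
cv2.imwrite('pics/c7.png',cv2.resize(t[125:245,160:270],None,fx=5,fy=5,interpolation=cv2.INTER_CUBIC))
a,b=[px2plane('top',160+u/5-.4,125+v/5-.4,z) for u,v,z in [(0,0,0),(0,0,0)]]
```

```text
t 48.08 p [ 47.35 -17.57  26.81] th -0.74 tilt xy [0.2  0.45] q7 23.5 op 3.98 F [ 0.6 -0.1 -0.5]
```

View pics/c7.png

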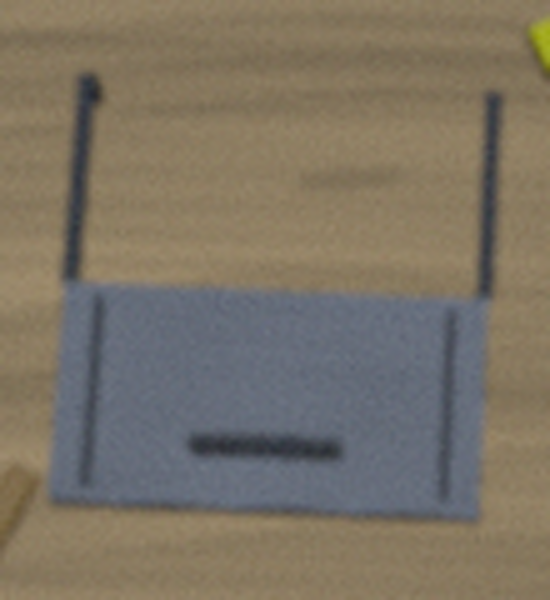

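View pics/s16.png

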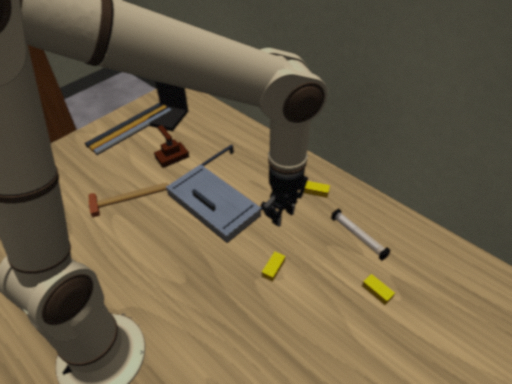

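View pics/t16.png

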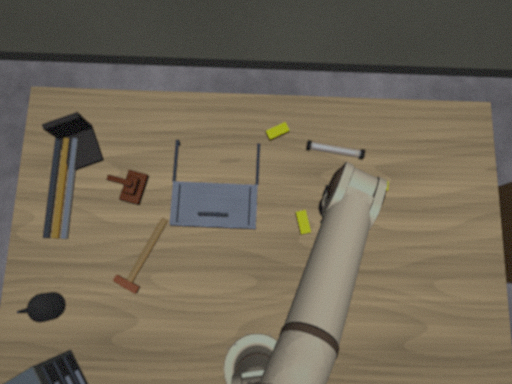

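Run:
```python
from h import *
P=lambda u,v,z: px2plane('top',160+u/5-.4,125+v/5-.4,z)
print('handle',(P(191,443,.067)+P(342,451,.067))/2, 'cover near',P(50,502,.041),P(476,519,.041),'far',P(70,281,.041),P(488,298,.041))
env.close_job(); print('done')
```

```text
handle [0.48937658 0.1564618  0.067     ] cover near [0.45166308 0.30169055 0.041     ] [0.44804149 0.01644074 0.041     ] far [0.60313427 0.2982743  0.041     ] [0.59990576 0.0124618  0.041     ]
the job is handed in; nothing more can be done
done
```

I put all three grey bored blocks away in the tray, slid the cover fully shut, and handed the job in at about 48 s; no verdict was reported. Only three grey blocks were in view in any picture.

- **Opening:** I gripped the cover bar and slid it to its end stop.
- **Placing:** I laid each block in the tray, then pushed the row left to the end wall and each block on to the far wall until the arm stopped. The look-alike yellow pieces were left alone.
- **Shutting:** I pulled the cover about 150 mm to its stop.

**Last checks**
- **Row:** The last wrist views, at 41 and 42 s, show it tight and straight. Measured width was about 106 mm against 108 mm expected. The far ends were at x 0.596–0.597 m against a wall at about 0.597 m.
- **Cover:** The final top view shows the cover matching the tray outline, with the handle at x ≈ 0.489–0.491 m and the near edge at about 0.450 m.
- **Bystanders:** The hammer, clamp and reamer look unmoved in the final pictures.
- **Not checked:** The blocks could not be seen once the cover was shut, so their position after that is taken from those wrist views.
- **Disagreement:** The top and wrist cameras differed by a few millimetres on the tray's y position. I relied on the physical stops against the walls instead.

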